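Close the three earphone tins

ROBOT

A 6-joint arm with a two-finger parallel gripper is mounted at the origin on the work surface. World frame = base frame: x ahead of the robot, y to its left, z up, the work surface at z = 0. Lengths are in mm, angles in rad, forces in N, time in s.
With the tool pointing down it reaches from about 275 to 750 mm from the base axis. Payload 10.2 kg.
Tool frame: the origin (TCP) lies at the very end of the fingers, on their centre line; the grasp point (between the pads) lies 19 mm behind it; z points along the fingers, y is the direction in which the jaws open and shut (so a half turn about z gives the same grasp; the last joint's range is limited). The gripper opens to 85 mm and grips with 20 to 120 N. Pads are 22 mm wide; open, the fingers measure 114 mm over their backs; the gripper's body (76 mm by 85 mm) begins 54 mm behind the grasp point. The pads swing forward as they close: fully open they stand 13 mm farther back than shut.
Start: joints at [1.062, 0.313, 1.498, -0, 1.331, -0.223], TCP at [148.023, 503.706, 231.294] pointing down, gripper open.
Joint ranges: [-2.94, 2.94], [-0.97, 2.17], [0.19, 2.56], [-1.23, 4.37], [0.02, 3.11], [-2.88, 2.88]. Speed limits (rad/s): [2.39, 2.39, 3.01, 3.14, 3.14, 3.14].

INTERFACE

Orientations are given as a unit quaternion [w, x, y, z].
In Python, from rig import ctrl, eyes, order gives the robot as it stands.
- The arm moves only by the tool move_arm, never from a script. Its argument "deltas" is a list of rows, each a list of 6 numbers: the shift along the tool's x, y, z in cm, then the turn, a rotation vector about the tool's x, y, z in degrees. A call has exactly 10 rows; each row shifts and turns the commanded pose from where the row before left it, along the tool's axes as they then stand; what a row does not reach is not made up. A row lasts 1/10 s, in which the tool goes at most 50 mm and 8.59 degrees, less where a joint would pass 70% of its speed; a pose out of reach is approached as far as the arm can. A call is refused whole if a number of a shift passes 5 or a number of a turn 8.59, either way. A call with a gripper value outside its range is refused whole. "grip" is the finger opening in cm, from 0 to 8.54, set as the call begins (left out, the last holds). The fingers move at their own pace and stop on an object; "newtons" is the grip in N (left out, the last holds). Time passes only in rows, so rows that do not move let the fingers close, or fill a call up. It gives the time, the measured TCP pose, the force and the opening at its end, in the units of the state.
- ctrl.sense(): the state, without advancing time (a new reading comes with each control period).
- eyes.capture(name): name is "scene" or "top" or "wrist"; returns the picture (400x640x3 uint8, blue, green, red); there is no depth.
- eyes.camera_params(name): a dict with "K" (3x3 intrinsics, pixels), "k1" (the pictures are not rectified: a ray, as slopes to the right and down, at radius r is drawn at 1 + k1 r^2 times it, then the intrinsics apply), "camera_from_world" (4x4, takes a point from world to camera coordinates). Camera axes: x right, y down, z forward; pixel columns grow to the right and rows downward; lengths in mm; the calibration is good to about 2 mm. A picture is of the moment at which its call begins: read the wrist's pose just before it. camera_params takes no time and is no camera call; for the wrist camera it gives the pose at the moment of the call.
- order.finish_job(): hands the job in, once; it reports no verdict.
The state is a dict: "time_s": time; "joints": joint angles; "dq": joint speeds; "tau": joint torques, N m; "eef_pos": TCP position; "ee_rot": TCP orientation; "force": force on the tool from outside, world axes, zero at the start; "wrist_torque": the same for the moment, N m; "grip_width": opening from 0.0 (shut) to 1.0 (fully open).
Only numpy, scipy, OpenCV 4.12 (cv2) and the standard library are available. Lean on these libraries where they do the work, as an engineer would, in place of code of your own. Each camera call takes 0.05 s, during which the arm holds its last target.

TASK

Close the three open hexagonal earphone tins: pick up each thin hexagonal lid from the bench and put it on the tin of its own colour, pushed fully home so that it sits flat on the tin's shoulder all round. One lid has slipped half under the front of the headphone amplifier and has to be drawn out first. Leave the tins standing where they are and do not disturb the other things on the bench.

Things in the scene. Friction and masses are not known exactly. Their poses are not given: they have to be found in the camera images.
- lid_silver_mid (a point): The silver (bare aluminium) lid: thin hexagonal cap, 60 mm across the flats, 69 mm over the corners, 10 mm high, 45 g, lying flat right way up (dark hexagon outlines on top). Its down-turned skirt is 3 mm thick and 7 mm deep, open beneath (54 mm across flats). The point is its centre, 5 mm above its lower edge; z is up, x points to the middle of a flat side (one every 60 degrees).
- tin_silver_seat (a point): The open silver (bare aluminium) hexagonal tin, loose: 60 mm across flats, 30 mm high, 220 g, black foam and earphones inside. A steel neck (50 mm across flats, tapering to 46) rises 6.5 mm above its shoulder. The point is its centre at shoulder height (30 mm up); z up, x to the middle of a flat side. A lid fully on rests on the shoulder, its centre 5 mm above this point; six ways round fit.
- lid_gold_mid (a point): The gold (brass-coloured) lid: thin hexagonal cap, 60 mm across the flats, 69 mm over the corners, 10 mm high, 45 g, lying flat right way up (dark hexagon outlines on top). Its down-turned skirt is 3 mm thick and 7 mm deep, open beneath (54 mm across flats). The point is its centre, 5 mm above its lower edge; z is up, x points to the middle of a flat side (one every 60 degrees).
- tin_gold_seat (a point): The open gold (brass-coloured) hexagonal tin, loose: 60 mm across flats, 30 mm high, 220 g, black foam and earphones inside. A steel neck (50 mm across flats, tapering to 46) rises 6.5 mm above its shoulder. The point is its centre at shoulder height (30 mm up); z up, x to the middle of a flat side. A lid fully on rests on the shoulder, its centre 5 mm above this point; six ways round fit.
- lid_blue_mid (a point): The blue lid: thin hexagonal cap, 60 mm across the flats, 69 mm over the corners, 10 mm high, 45 g, lying flat right way up (dark hexagon outlines on top). Its down-turned skirt is 3 mm thick and 7 mm deep, open beneath (54 mm across flats). The point is its centre, 5 mm above its lower edge; z is up, x points to the middle of a flat side (one every 60 degrees).
- tin_blue_seat (a point): The open blue hexagonal tin, loose: 60 mm across flats, 30 mm high, 220 g, black foam and earphones inside. A steel neck (50 mm across flats, tapering to 46) rises 6.5 mm above its shoulder. The point is its centre at shoulder height (30 mm up); z up, x to the middle of a flat side. A lid fully on rests on the shoulder, its centre 5 mm above this point; six ways round fit.
- amp: Grey desktop headphone amplifier, fixed: 160 mm deep (x), 230 mm wide (y), top 58 mm above the bench, on four feet (20 mm across, at x +-62, y +-100 mm) that leave a 15 mm gap beneath. Origin on the bench under its centre; the front face looks to its own -x. A volume knob 28 mm across stands 14 mm out of the front at y = -88 mm, 37 mm up.
- amp_front (a point): Middle of the amplifier's front face, at bench level (axes as the amplifier). One of the three lids lies flat on the bench half under here: its centre 2 to 10 mm behind the front face, within 30 mm of this point sideways, so 20 to 33 mm of it shows. Pressed lightly from above by a fingertip, a lid slides along the bench with the fingertip.
- dac: Bystander: small dark grey digital converter box, 85 (x) by 65 (y) by 22 mm high, with four pale dots on top. Origin under its centre.
- phone: Bystander: phone lying flat, pale grey rim and dark glass, 148 (x) by 72 (y) by 9 mm. Origin under its centre.
- wrench: Bystander: flat steel spanner, about 120 (x) by 34 (y) by 5 mm, lying flat. Origin under its middle.
- jar: Bystander: clear jar with black cap, 60 mm across, 50 mm high. Origin under its centre.
- cleaner: Bystander: tall amber cleaner bottle with white cap, 52 mm across, 150 mm high. Origin under its centre.
- mug: Bystander: white mug, 80 mm across, 92 mm high, handle reaching out about 38 mm to its own +y. Origin under its centre.
- driver: Bystander: orange-handled screwdriver lying along its own x, 160 mm long, 26 mm thick. Origin under its middle.
Things that resemble listed ones, but are neither listed nor needed, are in the scene too. What is shaped like the part that bears lid_silver_mid but brown is not meant. Leave any red look-alike of the part that bears lid_blue_mid alone.

How it is judged:
By the outcome, as a careful person would: the job done as asked, in the order asked, and still so for the second after the job is handed in, with the robot touching nothing.
It also fails if it takes over 72 s, if anything falls off the work surface, if the arm or the gripper's body presses on something with over 40 N, if the wrist force passes 120 N, or if a joint passes its speed limit or range.

## Working session

There is one attempt and no reset: what is moved stays moved. The work goes in short steps, Python scripts to look and compute and a tool call to move; the robot and the scene stay as the last step left them, time stands still between calls to the robot, and variables do not carry over. Pictures are saved under pics/ and viewed, and the job is handed in when it is done.

Besides the shell and the picture viewer there is one more tool, called after "Call:" in YAML: its name, and indented under it one key for each argument. move_arm: Moves the arm, as the interface text tells. Its arguments: {"type":"object","properties":{"deltas":{"type":"array"},"grip":{"type":"number"},"newtons":{"type":"number"}},"required":["deltas"]}

```bash
ls; mkdir -p pics; cat > h.py <<'E'
import numpy as np, cv2
from rig import ctrl, eyes, order
E
python3 - <<'E'
from h import *
s=ctrl.sense(); print(s)
for n in ["scene","top","wrist"]:
    p=eyes.camera_params(n); print(n,p)
    im=eyes.capture(n); cv2.imwrite(f"pics/{n}0.png",im)
E
```

```text
pics
{'time_s': 0.0, 'joints': array([ 1.06158887e+00,  3.13442114e-01,  1.49843943e+00, -1.31893068e-05,
        1.33101014e+00, -2.23378026e-01]), 'dq': array([-1.19299902e-03, -6.07955936e-05, -4.09054175e-04,  1.92473827e-03,
       -1.84635709e-05, -1.58325848e-03]), 'tau': array([ 1.57517734e-03, -4.12275553e+01, -2.59737003e+01, -6.02413479e-05,
        4.24581769e-03,  4.11291762e-05]), 'eef_pos': array([147.89867459, 503.46464132, 230.73823144]), 'ee_rot': array([-2.26649298e-04,  1.42427133e-01,  9.89805077e-01, -6.08724504e-04]), 'force': array([ 0.57643147, -1.01597931,  0.74222066]), 'wrist_torque': array([ 0.00344857, -0.03747619, -0.01166427]), 'grip_width': 0.9972281791292836}
scene {'K': array([[374.16340518,   0.        , 322.87754087],
       [  0.        , 374.16340518, 202.52630262],
       [  0.        ,   0.        ,   1.        ]]), 'k1': -0.0071884107044669346, 'camera_from_world': array([[-2.48304833e-01,  9.68661099e-01, -6.35493720e-03,
         1.32875681e+02],
       [ 6.13114134e-01,  1.52078720e-01, -7.75218112e-01,
        -2.73988587e+02],
       [-7
[... 576 characters left out ...]
9777514e-03, -9.91434634e-01,
         1.03711653e+03],
       [ 0.00000000e+00,  0.00000000e+00,  0.00000000e+00,
         1.00000000e+00]])}
wrist {'K': array([[338.08430208,   0.        , 315.69897732],
       [  0.        , 338.08430208, 202.74083778],
       [  0.        ,   0.        ,   1.        ]]), 'k1': -0.03545708475861592, 'camera_from_world': array([[ 2.82851392e-01,  9.59163318e-01, -9.05513642e-04,
        -5.23571920e+02],
       [ 9.24760939e-01, -2.72455523e-01,  2.65678740e-01,
        -3.42017989e+01],
       [ 2.54582590e-01, -7.59849852e-02, -9.64061195e-01,
         3.78435549e+02],
       [ 0.00000000e+00,  0.00000000e+00,  0.00000000e+00,
         1.00000000e+00]])}
```

View pics/top0.png

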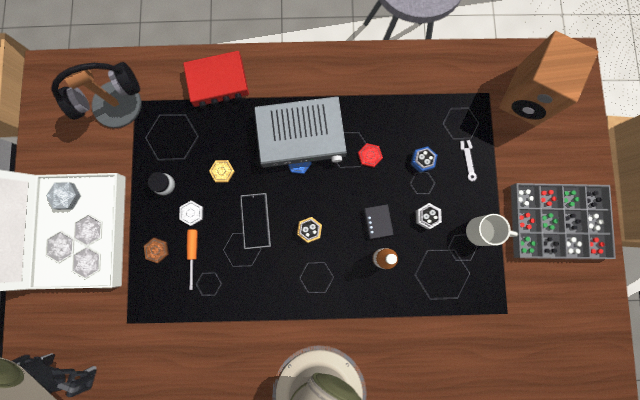

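View pics/scene0.png

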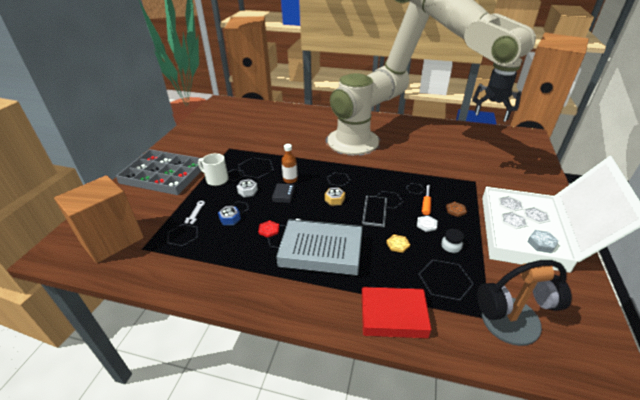

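View pics/wrist0.png

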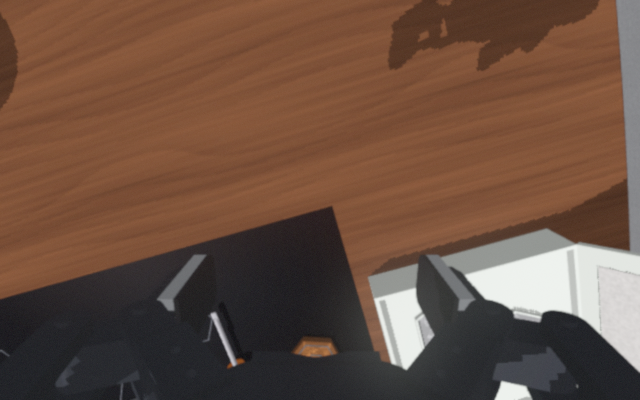

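```bash
cat > h.py <<'E'
import numpy as np, cv2
from rig import ctrl, eyes, order
from scipy.spatial.transform import Rotation as R
def cap(n,fn=None):
    p=eyes.camera_params(n); im=eyes.capture(n)
    if fn: cv2.imwrite("pics/"+fn,im)
    return im,p
def und(px,p):
    K=p["K"]; px=np.atleast_2d(px).astype(float)
    d=(px-K[:2,2])/np.array([K[0,0],K[1,1]])
    u=d.copy()
    for _ in range(20): u=d/(1+p["k1"]*(u**2).sum(1,keepdims=True))
    return u
def rays(px,p):
    T=p["camera_from_world"]; u=und(px,p)
    d=np.c_[u,np.ones(len(u))]@T[:3,:3]
    return -T[:3,:3].T@T[:3,3], d/np.linalg.norm(d,axis=1,keepdims=True)
def plane(px,p,z):
    c,d=rays(px,p); return c+d*((z-c[2])/d[:,2])[:,None]
def proj(X,p):
    T=p["camera_from_world"]; c=np.atleast_2d(X)@T[:3,:3].T+T[:3,3]
    u=c[:,:2]/c[:,2:]; u=u*(1+p["k1"]*(u**2).sum(1,keepdims=True))
    return u@p["K"][:2,:2].T+p["K"][:2,2]
def tri(obs):
    A=np.zeros((3,3));b=np.zeros(3)
    for c,d in obs:
        P=np.eye(3)-np.outer(d,d);A+=P;b+=P@c
    X=np.linalg.solve(A,b)
    return X,[np.linalg.norm((np.eye(3)-np.outer(d,d))@(X-c)) for c,d in obs]
E
python3 - <<'E'
from h import *
p=eyes.camera_params("top")
for n,px,z in [("Lsilver",(191,212),10),("Lgold",(222,171),10),("Lblue",(300,168),10),("brown",(156,250),10),("red",(371,155),10),("Tblue",(425,159),33),("Tsilver",(429,216),33),("Tgold",(309,230),33),("phone",(255,220),9),("jar",(162,184),50),("driver",(192,260),13),("dac",(379,221),22),("cleaner",(386,258),150),("mug",(488,230),90),("ampFL",(262,165),20),("ampFR",(345,155),20),("knob",(337,158),37),("wrench",(468,160),5)]:
    print(n,plane(px,p,z)[0].round(0))
w=eyes.camera_params("wrist");T=w["camera_from_world"];s=ctrl.sense()
q=s["ee_rot"];r=R.from_quat([q[1],q[2],q[3],q[0]])
c=-T[:3,:3].T@T[:3,3]
print("wrist cam in tool",r.inv().apply(c-s["eef_pos"]),"fwd",r.inv().apply(T[2,:3]), "right",r.inv().apply(T[0,:3]));print(r.as_matrix().round(3))
im=cv2.imread("pics/top0.png"); cv2.imwrite("pics/topcrop.png",cv2.resize(im[90:290,130:530],None,fx=2,fy=2,interpolation=cv2.INTER_CUBIC))
E
```

```text
Lsilver [483. 337.  10.]
Lgold [595. 253.  10.]
Lblue [598.  37.  10.]
brown [382. 430.  10.]
red [ 630. -160.   10.]
Tblue [ 610. -304.   33.]
Tsilver [ 455. -305.   33.]
Tgold [425.  15.  33.]
phone [457. 162.   9.]
jar [556. 403.  50.]
driver [354. 331.  13.]
dac [ 445. -173.   22.]
cleaner [ 349. -166.  150.]
mug [ 411. -437.   90.]
ampFL [607. 141.  20.]
ampFR [629. -87.  20.]
knob [618. -64.  37.]
wrench [ 611. -432.    5.]
wrist cam in tool [  67.05615523   -0.96301945 -142.63348534] fwd [-2.65887832e-01 -6.52865470e-05  9.64003971e-01] right [-9.77556956e-04  9.99999502e-01 -2.01901642e-04]
[[-0.959  0.282 -0.   ]
 [ 0.282  0.959 -0.001]
 [ 0.    -0.001 -1.   ]]
```

View pics/topcrop.png

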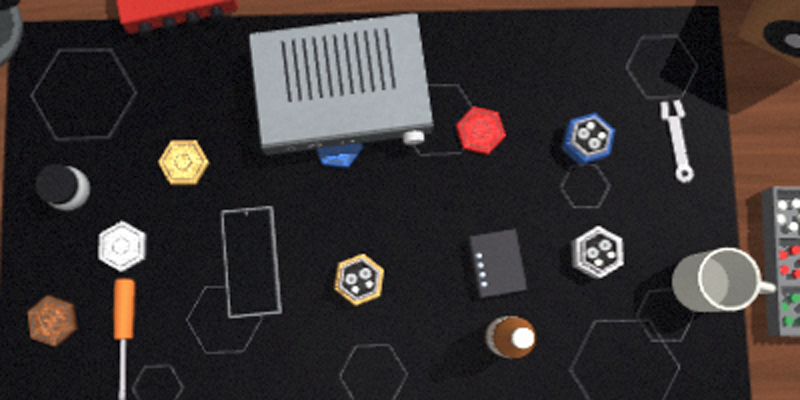

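```bash
cat >> h.py <<'E'
def pose():
    s=ctrl.sense(); q=s["ee_rot"]; return s["eef_pos"],R.from_quat([q[1],q[2],q[3],q[0]])
def down(yaw):  # yaw = world angle (deg) of tool y axis, tool z down
    a=np.radians(yaw); y=np.array([np.cos(a),np.sin(a),0]); z=np.array([0,0,-1.]); x=np.cross(y,z)
    return R.from_matrix(np.c_[x,y,z])
def plan(xyz,yaw,n=None,start=None):
    p,r=start or pose(); t=down(yaw)
    rv=(r.inv()*t).as_rotvec(degrees=True); d=np.array(xyz,float)-p
    m=int(np.ceil(max(np.linalg.norm(d)/49,np.linalg.norm(rv)/8.5,1))); n=max(n or m,m)
    print("rows",n,"dist",np.linalg.norm(d).round(1),"rot",rv.round(1))
    for i in range(n):
        ri=r*R.from_rotvec(rv*i/n,degrees=True)
        print([*((ri.inv().apply(d/n))/10).round(2),*(rv/n).round(1)])
    return np.array(xyz,float),t
E
python3 - <<'E'
from h import *
plan((450,230,230),90,10)
E
```

```text
rows 10 dist 407.5 rot [ -0.1  -0.  -16.4]
[np.float64(-3.67), np.float64(-1.77), np.float64(0.01), np.float64(-0.0), np.float64(-0.0), np.float64(-1.6)]
[np.float64(-3.62), np.float64(-1.88), np.float64(0.01), np.float64(-0.0), np.float64(-0.0), np.float64(-1.6)]
[np.float64(-3.56), np.float64(-1.98), np.float64(0.01), np.float64(-0.0), np.float64(-0.0), np.float64(-1.6)]
[np.float64(-3.5), np.float64(-2.08), np.float64(0.01), np.float64(-0.0), np.float64(-0.0), np.float64(-1.6)]
[np.float64(-3.44), np.float64(-2.18), np.float64(0.01), np.float64(-0.0), np.float64(-0.0), np.float64(-1.6)]
[np.float64(-3.38), np.float64(-2.28), np.float64(0.01), np.float64(-0.0), np.float64(-0.0), np.float64(-1.6)]
[np.float64(-3.31), np.float64(-2.37), np.float64(0.01), np.float64(-0.0), np.float64(-0.0), np.float64(-1.6)]
[np.float64(-3.24), np.float64(-2.47), np.float64(0.01), np.float64(-0.0), np.float64(-0.0), np.float64(-1.6)]
[np.float64(-3.17), np.float64(-2.56), np.float64(0.01), np.float64(-0.0), np.float64(-0.0), np.float64(-1.6)]
[np.float64(-3.1), np.float64(-2.65), np.float64(0.01), np.float64(-0.0), np.float64(-0.0), np.float64(-1.6)]
```

Call:
move_arm:
  deltas:
    - [-3.7,-1.8,0,0,0,-1.6]
    - [-3.6,-1.9,0,0,0,-1.6]
    - [-3.6,-2.0,0,0,0,-1.6]
    - [-3.5,-2.1,0,0,0,-1.6]
    - [-3.4,-2.2,0,0,0,-1.6]
    - [-3.4,-2.3,0,0,0,-1.6]
    - [-3.3,-2.4,0,0,0,-1.6]
    - [-3.2,-2.5,0,0,0,-1.6]
    - [-3.2,-2.6,0,0,0,-1.6]
    - [-3.1,-2.6,0,0,0,-1.6]

```text
time_s: 1.15
eef_pos: [449.9, 226.0, 231.2]
ee_rot: [-0.0, 0.003, 1.0, -0.0]
force: [-0.1, 0.8, 0.7]
grip_width: 1.001
```

```bash
cat >> h.py <<'E'
import pickle
def snap(name):
    s=ctrl.sense(); im,p=cap("wrist",name+".png"); pickle.dump((p,s),open("pics/"+name+".pkl","wb")); print(s["time_s"],s["eef_pos"].round(1),s["force"].round(1)); return im,p
def load(name): return cv2.imread("pics/"+name+".png"),pickle.load(open("pics/"+name+".pkl","rb"))[0]
E
python3 - <<'E'
from h import *
snap("w1")
E
```

```text
1.15 [449.9 226.  231.2] [-0.1  0.8  0.7]
```

View pics/w1.png

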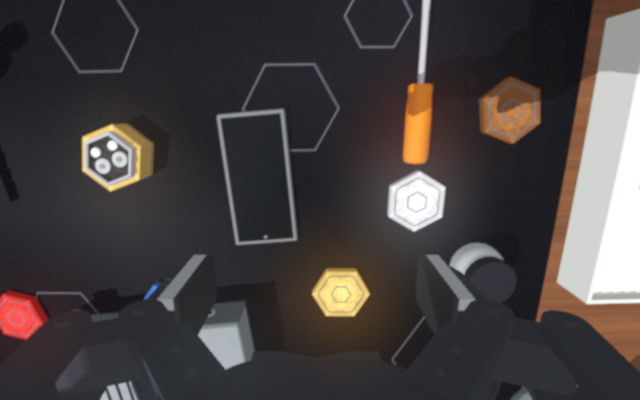

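```bash
python3 - <<'E'
from h import *
im,p=load("w1")
c=[cv2.resize(im[y-45:y+45,x-45:x+45],(390,390),interpolation=cv2.INTER_CUBIC) for x,y in [(417,201),(341,293)]]
cv2.imwrite("pics/c1.png",np.hstack(c))
print(plane((417,202),p,10),plane((341,294),p,10),plane((108,157),p,36))
plan((605,60,200),96,10)
E
```

```text
[[482.75161579 338.14281188  10.        ]] [[597.57547409 254.60999778  10.        ]] [[426.22587922  14.65120724  36.        ]]
rows 10 dist 224.3 rot [-0.1  0.1 -6.4]
[np.float64(-1.53), np.float64(-1.61), np.float64(0.31), np.float64(-0.0), np.float64(0.0), np.float64(-0.6)]
[np.float64(-1.51), np.float64(-1.63), np.float64(0.31), np.float64(-0.0), np.float64(0.0), np.float64(-0.6)]
[np.float64(-1.49), np.float64(-1.65), np.float64(0.31), np.float64(-0.0), np.float64(0.0), np.float64(-0.6)]
[np.float64(-1.47), np.float64(-1.66), np.float64(0.31), np.float64(-0.0), np.float64(0.0), np.float64(-0.6)]
[np.float64(-1.45), np.float64(-1.68), np.float64(0.31), np.float64(-0.0), np.float64(0.0), np.float64(-0.6)]
[np.float64(-1.43), np.float64(-1.7), np.float64(0.31), np.float64(-0.0), np.float64(0.0), np.float64(-0.6)]
[np.float64(-1.41), np.float64(-1.71), np.float64(0.31), np.float64(-0.0), np.float64(0.0), np.float64(-0.6)]
[np.float64(-1.4), np.float64(-1.73), np.float64(0.31), np.float64(-0.0), np.float64(0.0), np.float64(-0.6)]
[np.float64(-1.38), np.float64(-1.74), np.float64(0.31), np.float64(-0.0), np.float64(0.0), np.float64(-0.6)]
[np.float64(-1.36), np.float64(-1.76), np.float64(0.31), np.float64(-0.0), np.float64(0.0), np.float64(-0.6)]
```

View pics/c1.png

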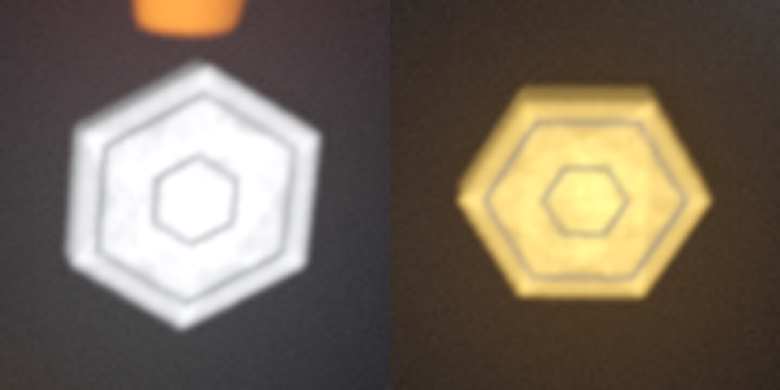

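Call:
move_arm:
  deltas:
    - [-1.5,-1.6,0.3,0,0,-0.6]
    - [-1.5,-1.6,0.3,0,0,-0.6]
    - [-1.5,-1.7,0.3,0,0,-0.6]
    - [-1.5,-1.7,0.3,0,0,-0.6]
    - [-1.5,-1.7,0.3,0,0,-0.6]
    - [-1.4,-1.7,0.3,0,0,-0.6]
    - [-1.4,-1.7,0.3,0,0,-0.6]
    - [-1.4,-1.7,0.3,0,0,-0.6]
    - [-1.4,-1.7,0.3,0,0,-0.6]
    - [-1.4,-1.8,0.3,0,0,-0.6]

```text
time_s: 2.2
eef_pos: [601.1, 63.8, 200.8]
ee_rot: [-0.0, -0.049, 0.999, 0.0]
force: [0.1, -0.2, 0.2]
grip_width: 0.996
```

```bash
python3 - <<'E'
from h import *
snap("w2")
E
```

```text
2.2 [601.1  63.8 200.8] [ 0.1 -0.2  0.2]
```

View pics/w2.png

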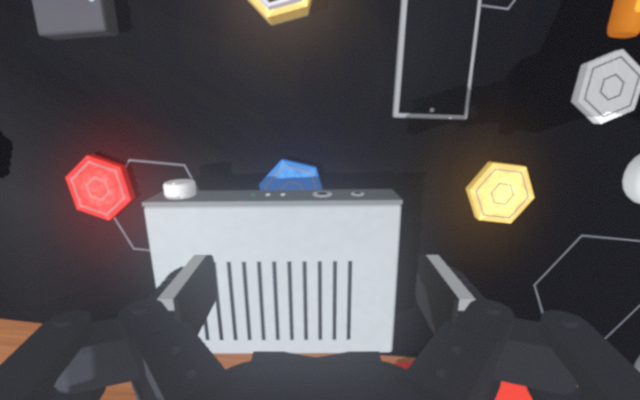

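```bash
python3 - <<'E'
from h import *
im,p=load("w2")
cv2.imwrite("pics/c2.png",cv2.resize(im[140:220,230:350],None,fx=6,fy=6,interpolation=cv2.INTER_CUBIC))
im1,p1=load("w1")
for n,a,b in [("gold",(341,294),(501.5,193)),("silver",(417,202),(613,88))]:
    X,e=tri([ (rays(a,p1)[0],rays(a,p1)[1][0]), (rays(b,p)[0],rays(b,p)[1][0])]); print(n,X.round(1),np.round(e,1), plane(b,p,10).round(1))
hs=cv2.cvtColor(im,cv2.COLOR_BGR2HSV); m=cv2.inRange(hs,(100,120,50),(125,255,255)); m[:140]=0;m[220:]=0
c=max(cv2.findContours(m,0,1)[0],key=cv2.contourArea); 
ap=cv2.approxPolyDP(cv2.convexHull(c),1.5,True)[:,0]; print(ap.tolist()); print(plane(ap,p,10).round(1).tolist())
print("amp front edges", [plane(q,p,58).round(1).tolist() for q in [(146,205),(401,204)]],[plane(q,p,15).round(1).tolist() for q in [(260,190),(322,190)]])
E
```

```text
gold [597.  254.3  10.2] [0.5 0.5] [[596.6 254.   10. ]]
silver [483.  338.2  11.2] [0.6 0.6] [[483.2 339.8  10. ]]
[[267, 186], [282, 169], [287, 168], [308, 173], [313, 188], [270, 189]]
[[612.9, 14.6, 10.0], [594.1, 28.4, 10.0], [592.6, 33.3, 10.0], [595.6, 54.6, 10.0], [610.4, 61.0, 10.0], [615.7, 17.8, 10.0]]
amp front edges [[[629.1, -85.4, 58.0]], [[606.2, 138.7, 58.0]]] [[[616.5, 8.5, 15.0]], [[610.5, 70.1, 15.0]]]
```

View pics/c2.png

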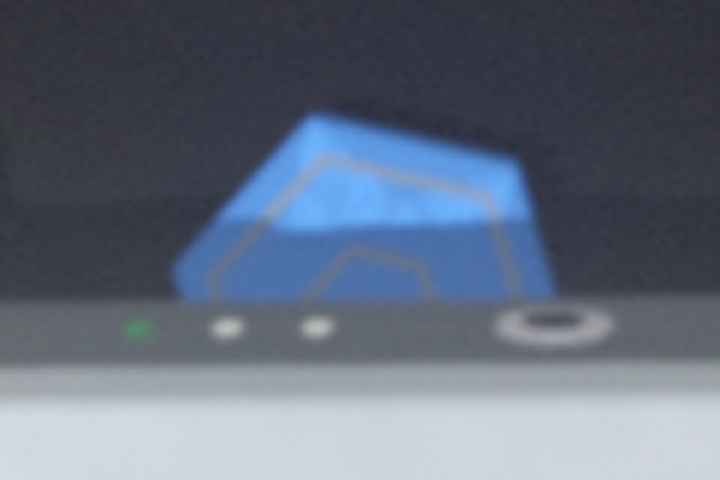

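```bash
python3 - <<'E'
from h import *
im,p=load("w2")
q=plane(np.array([(284.7,165.8),(288.7,181.3),(311.7,172.5),(300.3,184.7),(265.3,185)]),p,10)[:,:2]; print(q.round(1).tolist())
A=np.c_[q[1]-q[0],-(q[3]-q[2])]; t=np.linalg.solve(A,q[2]-q[0]); c=q[0]+t[0]*A[:,0]; print("centre",c.round(1), np.linalg.norm(q-c,axis=1).round(1), np.degrees(np.arctan2(*(q-c).T[::-1])).round(1))
im1,p1=load("w1")
# finger tip heights in tool frame from known y
T=p["camera_from_world"]; P,r=pose()
cc,d=rays(np.array([(206,256),(430,256),(185,256),(446,256),(160,303),(474,300)]),p)
ct=r.inv().apply(cc-P); dt=r.inv().apply(d)
print(ct)
for y,k in [(-42.5,0),(42.5,1)]:
    print((ct+dt[k]*((y-ct[1])/dt[k,1])).round(1))
cv2.imwrite("pics/c3.png",cv2.resize(im[230:400,130:510],None,fx=2,fy=2))
E
```

```text
[[590.7, 30.9], [605.9, 36.0], [594.8, 58.2], [608.3, 47.9], [612.0, 12.8]]
centre [618.4  40.2] [29.3 13.2 29.7 12.7 28.2] [-161.3 -161.3  142.8  142.8 -103.1]
[  68.67056332    1.54282543 -143.50586574]
[ 11.9 -42.5 -18.5]
[ 18.4  42.5 -32.8]
```

View pics/c3.png

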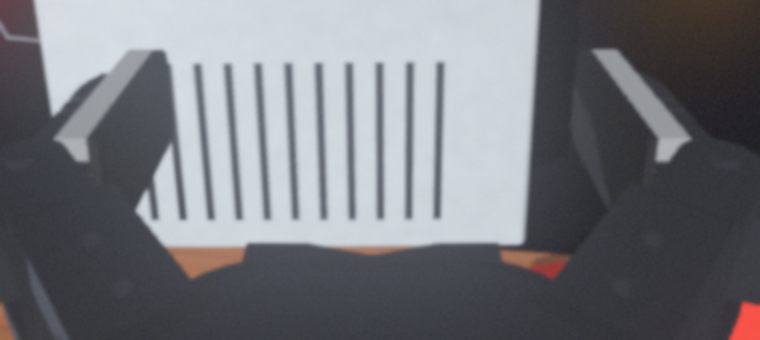

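Call:
move_arm:
  deltas:
    - [0.2,-0.6,1.5,0,0,0]
    - [0.2,-0.6,2.0,0,0,0]
    - [0.2,-0.6,2.0,0,0,0]
    - [0,-0.6,2.0,0,0,0]
    - [0,0,2.0,0,0,0]
    - [0,0,2.0,0,0,0]
    - [0,0,2.0,0,0,0]
    - [0,0,2.0,0,0,0]
    - [0,0,2.0,0,0,0]
    - [0,0,0.5,0,0,0]
  grip: 0
  newtons: 30

```text
time_s: 3.25
eef_pos: [595.7, 40.3, 19.1]
ee_rot: [-0.002, -0.049, 0.999, 0.0]
force: [-0.4, -0.0, 0.1]
grip_width: 0.001
```

```bash
python3 - <<'E'
from h import *
im,p=snap("w3"); print(ctrl.sense()["grip_width"])
cv2.imwrite("pics/c4.png",cv2.resize(im[150:400,150:490],None,fx=2,fy=2))
E
```

```text
3.25 [595.7  40.3  19.1] [-0.4 -0.   0.1]
0.0012709956106547082
```

View pics/c4.png

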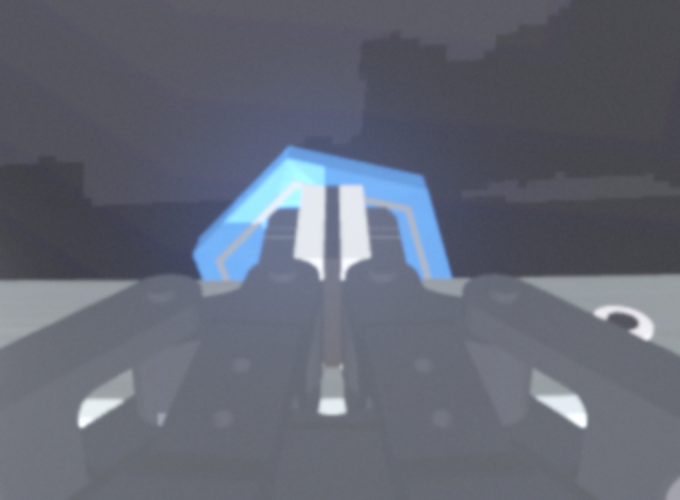

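Call:
move_arm:
  deltas:
    - [-0.1,0,0.2,0,0,0]
    - [-0.1,0,0.2,0,0,0]
    - [0,0,0.1,0,0,0]
    - [0,0,0.1,0,0,0]
    - [0,0,0.1,0,0,0]
    - [0,0,0.1,0,0,0]
    - [0,0,0.1,0,0,0]
    - [0,0,0.05,0,0,0]
    - [0,0,0.05,0,0,0]
    - [0,0,0,0,0,0]

```text
time_s: 4.3
eef_pos: [599.0, 40.1, 11.2]
ee_rot: [-0.0, -0.049, 0.999, 0.0]
force: [-1.6, -0.1, -0.1]
grip_width: -0.004
```

Call:
move_arm:
  deltas:
    - [0,0,0.05,0,0,0]
    - [0,0,0.05,0,0,0]
    - [0,0,0.05,0,0,0]
    - [0,0,0.05,0,0,0]
    - [0,0,0,0,0,0]
    - [0,0,0,0,0,0]
    - [0,0,0,0,0,0]
    - [0,0,0,0,0,0]
    - [0,0,0,0,0,0]
    - [0,0,0,0,0,0]

```text
time_s: 5.3
eef_pos: [599.0, 40.1, 10.0]
ee_rot: [-0.0, -0.049, 0.999, -0.0]
force: [-5.8, -0.2, 9.1]
grip_width: -0.004
```

Call:
move_arm:
  deltas:
    - [0.3,0,0,0,0,0]
    - [0.7,0,0,0,0,0]
    - [0.9,0,0,0,0,0]
    - [1.0,0,0,0,0,0]
    - [1.0,0,0,0,0,0]
    - [1.0,0,0,0,0,0]
    - [1.0,0,0,0,0,0]
    - [0.9,0,0,0,0,0]
    - [0.7,0,0,0,0,0]
    - [0.3,0,0,0,0,0]

```text
time_s: 6.3
eef_pos: [520.7, 32.4, 9.2]
ee_rot: [-0.0, -0.049, 0.999, 0.0]
force: [0.1, 1.0, -0.3]
grip_width: 0.002
```

```bash
python3 - <<'E'
from h import *
im,p=snap("w4"); cap("top","top4.png")
cv2.imwrite("pics/c5.png",cv2.resize(im[100:400,150:490],None,fx=2,fy=2))
plan((560,35,150),95.6,8)
E
```

```text
6.3 [520.7  32.4   9.2] [ 0.1  1.  -0.3]
rows 8 dist 145.9 rot [ 0. -0.  0.]
[np.float64(-0.49), np.float64(-0.02), np.float64(-1.76), np.float64(0.0), np.float64(-0.0), np.float64(0.0)]
[np.float64(-0.49), np.float64(-0.02), np.float64(-1.76), np.float64(0.0), np.float64(-0.0), np.float64(0.0)]
[np.float64(-0.49), np.float64(-0.02), np.float64(-1.76), np.float64(0.0), np.float64(-0.0), np.float64(0.0)]
[np.float64(-0.49), np.float64(-0.02), np.float64(-1.76), np.float64(0.0), np.float64(-0.0), np.float64(0.0)]
[np.float64(-0.49), np.float64(-0.02), np.float64(-1.76), np.float64(0.0), np.float64(-0.0), np.float64(0.0)]
[np.float64(-0.49), np.float64(-0.02), np.float64(-1.76), np.float64(0.0), np.float64(-0.0), np.float64(0.0)]
[np.float64(-0.49), np.float64(-0.02), np.float64(-1.76), np.float64(0.0), np.float64(-0.0), np.float64(0.0)]
[np.float64(-0.49), np.float64(-0.02), np.float64(-1.76), np.float64(0.0), np.float64(-0.0), np.float64(0.0)]
```

View pics/c5.png

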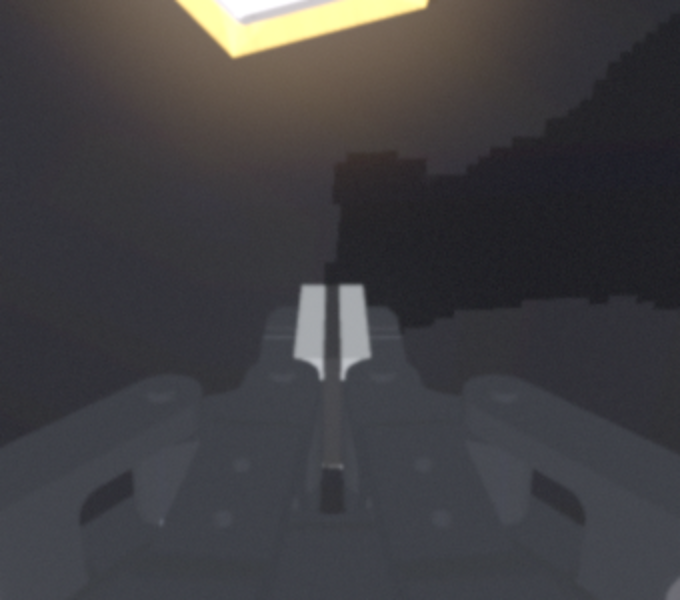

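```bash
python3 - <<'E'
from h import *
im=cv2.imread("pics/top4.png")
cv2.imwrite("pics/c6.png",cv2.resize(im[90:250,230:390],None,fx=4,fy=4,interpolation=cv2.INTER_CUBIC)[:600])
E
```

```text
(no output)
```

View pics/c6.png

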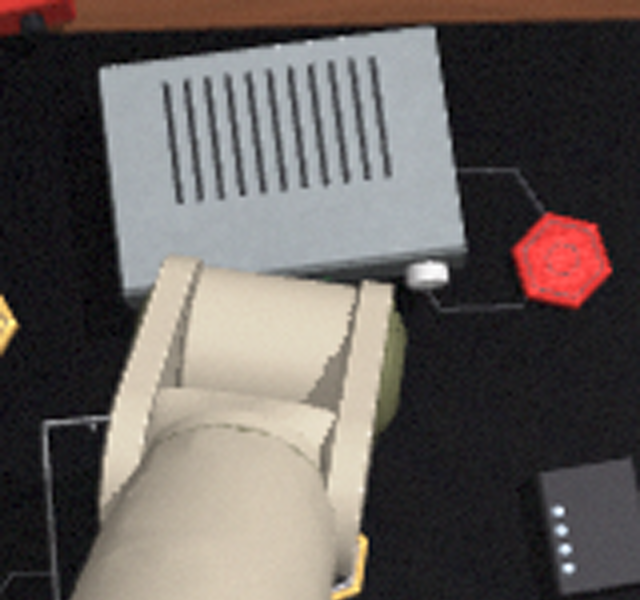

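Call:
move_arm:
  deltas:
    - [0,0,-1.5,0,0,0]
    - [0,0,-1.5,0,0,0]
    - [0,0,-1.5,0,0,0]
    - [-0.5,0,-1.5,0,0,0]
    - [-1,0,-1.5,0,0,0]
    - [-1,0,-1.5,0,0,0]
    - [-1,0,-1.5,0,0,0]
    - [-1.0,0,-1.5,0,0,0]
    - [-1.0,0,-1.5,0,0,0]
    - [-0.5,0,-1.5,0,0,0]

```text
time_s: 7.4
eef_pos: [582.0, 38.4, 159.9]
ee_rot: [0.0, -0.049, 0.999, -0.0]
force: [-0.1, -0.6, 0.8]
grip_width: 0.001
```

```bash
python3 - <<'E'
from h import *
im,p=snap("w5")
E
```

```text
7.4 [582.   38.4 159.9] [-0.1 -0.6  0.8]
```

View pics/w5.png

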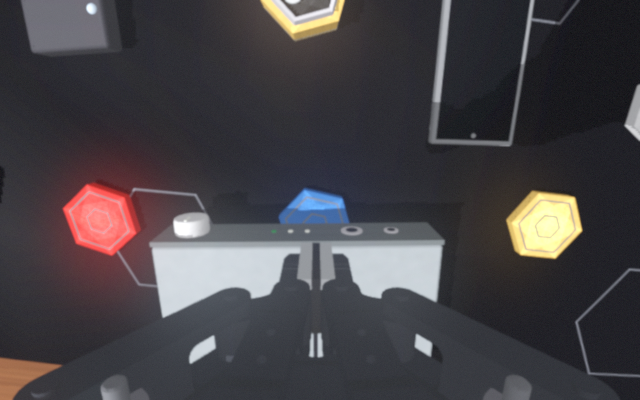

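```bash
python3 - <<'E'
from h import *
im,p=load("w5")
cv2.imwrite("pics/c7.png",cv2.resize(im[170:240,260:370],None,fx=7,fy=7,interpolation=cv2.INTER_CUBIC))
im,p2=load("w2")
print(plane([(282.5,158.7),(316.7,166.3),(258.7,185)],p2,6).round(1).tolist())
E
```

```text
[[584.4, 27.8, 6.0], [588.7, 62.6, 6.0], [613.6, 5.5, 6.0]]
```

View pics/c7.png

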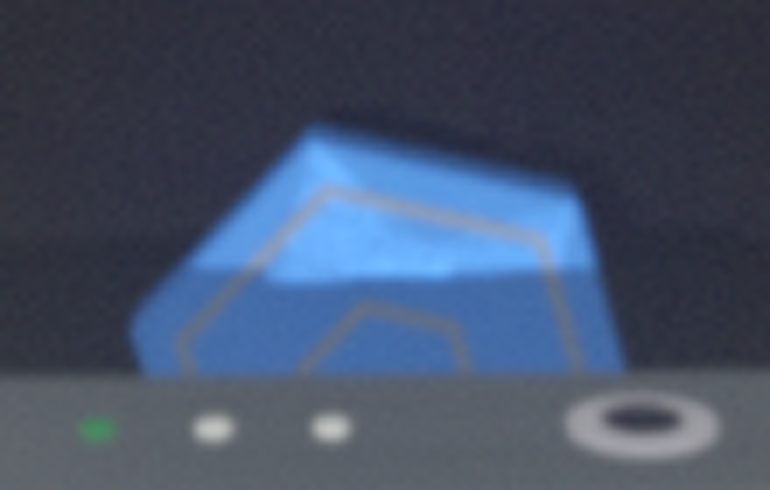

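```bash
python3 - <<'E'
from h import *
im,p=load("w5")
px=np.array([(330,190),(368,303),(543,240),(455,325),(180,345)])/7+[260-0.5,170-.5]
q=plane(px,p,10)[:,:2]; print(q.round(1).tolist())
A=np.c_[q[1]-q[0],-(q[3]-q[2])]; t=np.linalg.solve(A,q[2]-q[0]); c=q[0]+t[0]*A[:,0]; print("centre",c.round(1), np.linalg.norm(q-c,axis=1).round(1), np.degrees(np.arctan2(*(q-c).T[::-1])).round(1))
plan((600,39,12),95.6,10)
E
```

```text
[[590.5, 30.1], [605.1, 36.3], [594.5, 57.9], [606.9, 47.9], [613.1, 12.6]]
centre [615.6  40.9] [27.3 11.5 27.1 11.1 28.4] [-156.8 -156.8  141.1  141.1  -95. ]
rows 10 dist 151.3 rot [-0.1  0.3  0. ]
[np.float64(-0.16), np.float64(-0.01), np.float64(1.5), np.float64(-0.0), np.float64(0.0), np.float64(0.0)]
[np.float64(-0.16), np.float64(-0.01), np.float64(1.5), np.float64(-0.0), np.float64(0.0), np.float64(0.0)]
[np.float64(-0.16), np.float64(-0.01), np.float64(1.5), np.float64(-0.0), np.float64(0.0), np.float64(0.0)]
[np.float64(-0.16), np.float64(-0.01), np.float64(1.5), np.float64(-0.0), np.float64(0.0), np.float64(0.0)]
[np.float64(-0.16), np.float64(-0.01), np.float64(1.5), np.float64(-0.0), np.float64(0.0), np.float64(0.0)]
[np.float64(-0.16), np.float64(-0.01), np.float64(1.5), np.float64(-0.0), np.float64(0.0), np.float64(0.0)]
[np.float64(-0.16), np.float64(-0.01), np.float64(1.5), np.float64(-0.0), np.float64(0.0), np.float64(0.0)]
[np.float64(-0.17), np.float64(-0.01), np.float64(1.5), np.float64(-0.0), np.float64(0.0), np.float64(0.0)]
[np.float64(-0.17), np.float64(-0.01), np.float64(1.5), np.float64(-0.0), np.float64(0.0), np.float64(0.0)]
[np.float64(-0.17), np.float64(-0.01), np.float64(1.5), np.float64(-0.0), np.float64(0.0), np.float64(0.0)]
```

Call:
move_arm:
  deltas:
    - [-0.1,0,1.5,0,0,0]
    - [-0.1,0,1.5,0,0,0]
    - [-0.2,0,1.5,0,0,0]
    - [-0.2,0,1.5,0,0,0]
    - [-0.2,0,1.5,0,0,0]
    - [-0.2,0,1.5,0,0,0]
    - [-0.2,0,1.5,0,0,0]
    - [-0.2,0,1.6,0,0,0]
    - [0,0,1.6,0,0,0]
    - [0,0,1.0,0,0,0]

```text
time_s: 8.45
eef_pos: [594.6, 39.8, 10.4]
ee_rot: [-0.001, -0.049, 0.999, 0.0]
force: [0.3, -0.3, -0.7]
grip_width: 0.004
```

Call:
move_arm:
  deltas:
    - [0,0,0.1,0,0,0]
    - [0,0,0.1,0,0,0]
    - [0,0,0.1,0,0,0]
    - [0,0,0.1,0,0,0]
    - [0,0,0.05,0,0,0]
    - [0,0,0.05,0,0,0]
    - [0,0,0,0,0,0]
    - [0,0,0,0,0,0]
    - [0,0,0,0,0,0]
    - [0,0,0,0,0,0]

```text
time_s: 9.45
eef_pos: [595.3, 39.7, 9.9]
ee_rot: [0.0, -0.049, 0.999, -0.0]
force: [-11.3, 0.3, 23.5]
grip_width: -0.001
```

Call:
move_arm:
  deltas:
    - [0.1,0,0,0,0,0]
    - [0.2,0,0,0,0,0]
    - [0.4,0,0,0,0,0]
    - [0.5,0,0,0,0,0]
    - [0.5,0,0,0,0,0]
    - [0.5,0,0,0,0,0]
    - [0.5,0,0,0,0,0]
    - [0.5,0,0,0,0,0]
    - [0.4,0,0,0,0,0]
    - [0.2,0,0,0,0,0]

```text
time_s: 10.45
eef_pos: [560.9, 35.5, 10.0]
ee_rot: [0.005, -0.049, 0.999, -0.001]
force: [7.5, 1.5, 10.8]
grip_width: 0.002
```

```bash
python3 - <<'E'
from h import *
im,p=snap("w6")
cv2.imwrite("pics/c8.png",im[100:400,150:490])
E
```

```text
10.45 [560.9  35.5  10. ] [ 7.5  1.5 10.8]
```

View pics/c8.png

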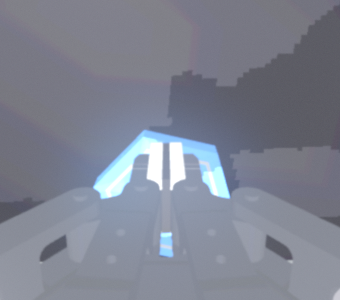

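Call:
move_arm:
  deltas:
    - [0.2,0,0.05,0,0,0]
    - [0.4,0,0.03,0,0,0]
    - [0.5,0,0,0,0,0]
    - [0.5,0,0,0,0,0]
    - [0.5,0,0,0,0,0]
    - [0.5,0,0,0,0,0]
    - [0.5,0,0,0,0,0]
    - [0.5,0,0,0,0,0]
    - [0.4,0,0,0,0,0]
    - [0.2,0,0,0,0,0]

```text
time_s: 11.5
eef_pos: [520.8, 31.1, 10.0]
ee_rot: [0.007, -0.049, 0.999, -0.001]
force: [11.0, 0.6, 15.7]
grip_width: -0.002
```

Call:
move_arm:
  deltas:
    - [0,0,-0.3,0,0,0]
    - [0,0,-1.5,0,0,0]
    - [0,0,-1.5,0,0,0]
    - [-0.5,0,-1.5,0,0,0]
    - [-1,0,-1.5,0,0,0]
    - [-1,0,-1.5,0,0,0]
    - [-1,0,-1.5,0,0,0]
    - [-1,0,-1.5,0,0,0]
    - [-1,0,-1,0,0,0]
    - [-1,0,-1,0,0,0]
  grip: 7

```text
time_s: 12.5
eef_pos: [580.5, 38.3, 134.9]
ee_rot: [-0.0, -0.049, 0.999, -0.0]
force: [-1.0, -0.3, -0.1]
grip_width: 0.816
```

```bash
python3 - <<'E'
from h import *
im,p=snap("w7")
E
```

```text
12.5 [580.5  38.3 134.9] [-1.  -0.3 -0.1]
```

View pics/w7.png

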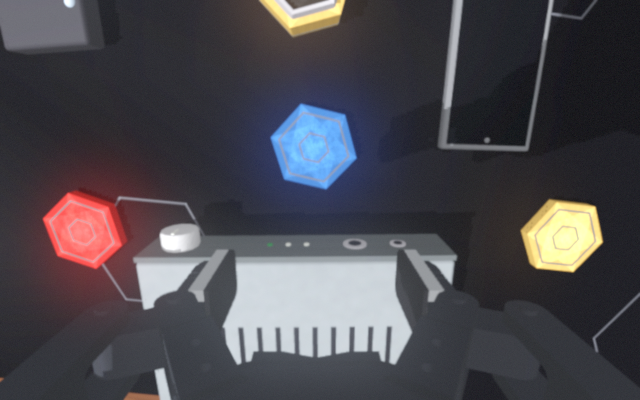

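```bash
cat >> h.py <<'E'
def hexfit(im,p,box,lo,hi,z,name=None):
    """colour mask -> hull -> 6-gon corners; cast on plane z; return centre, flat-normal angle mod 60"""
    x0,y0,x1,y1=box; hs=cv2.cvtColor(im,cv2.COLOR_BGR2HSV); m=cv2.inRange(hs,lo,hi)
    k=np.zeros_like(m);k[y0:y1,x0:x1]=m[y0:y1,x0:x1]
    c=cv2.convexHull(max(cv2.findContours(k,0,cv2.CHAIN_APPROX_NONE)[0],key=cv2.contourArea))
    w=plane(c[:,0],p,z)[:,:2].astype(np.float32)
    a=cv2.minEnclosingCircle(w); M=cv2.moments(w.reshape(-1,1,2)); cen=np.array([M["m10"],M["m01"]])/M["m00"]
    # 6th angular harmonic of the outline (corners are far points)
    s=np.vstack([np.linspace(w[i],w[(i+1)%len(w)],20,endpoint=False) for i in range(len(w))])-cen
    th=np.arctan2(s[:,1],s[:,0]); r=np.hypot(s[:,0],s[:,1]); o=np.argsort(th); g=np.linspace(-np.pi,np.pi,720,endpoint=False)
    rr=np.interp(g,th[o],r[o],period=2*np.pi); h=(rr*np.exp(-6j*g)).sum()
    corner=np.degrees(-np.angle(h)/6); area=M["m00"]
    print(name,"centre",cen.round(1),"flat normal",round((corner+30)%60,1),"AF",round(np.sqrt(area/0.8660),1),"encl",np.round(a[0],1),round(a[1],1))
    return cen,(corner+30)%60
E
python3 - <<'E'
from h import *
im,p=load("w7")
cv2.imwrite("pics/c9.png",cv2.resize(im[95:195,260:365],None,fx=5.5,fy=5.5,interpolation=cv2.INTER_CUBIC))
hexfit(im,p,(255,90,370,200),(95,110,60),(125,255,255),6,"blue")
hexfit(im,p,(505,185,615,285),(12,80,100),(40,255,255),6,"gold")
im,p=load("w5")
hexfit(im,p,(495,180,600,270),(12,80,100),(40,255,255),6,"gold")
im,p=load("w2")
hexfit(im,p,(455,150,545,230),(12,80,100),(40,255,255),6,"gold")
im,p=load("w1")
hexfit(im,p,(300,260,380,325),(12,80,100),(40,255,255),6,"gold")
hexfit(im,p,(375,165,455,240),(0,0,120),(179,60,255),6,"silver")
E
```

```text
blue centre [546.8  34.1] flat normal 39.7 AF 84.4 encl [547.2  34.5] 48.9
gold centre [597.5 255.3] flat normal 59.1 AF 67.0 encl [597.7 255.2] 39.2
gold centre [597.5 255.4] flat normal 58.9 AF 66.8 encl [596.8 255.6] 38.9
gold centre [597.4 254.5] flat normal 59.2 AF 66.0 encl [597.1 254.6] 37.9
gold centre [598.5 253.9] flat normal 58.9 AF 65.5 encl [598.3 253.6] 37.6
silver centre [483.  337.9] flat normal 29.0 AF 63.9 encl [482.3 338. ] 36.4
```

View pics/c9.png

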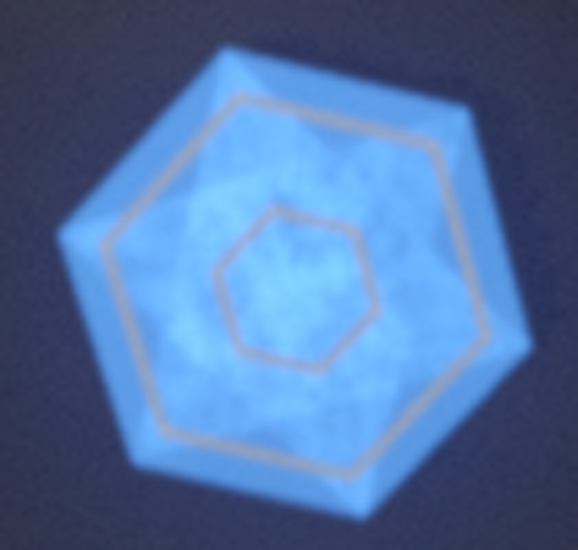

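```bash
cat >> h.py <<'E'
def corners(pts,sc,off,p,z):
    px=np.array(pts,float)/sc+np.array(off)-0.5
    q=plane(px,p,z)[:,:2]; c=q.mean(0); v=q-c
    a=np.degrees(np.arctan2(v[:,1],v[:,0])); f=np.degrees(np.angle(np.exp(1j*6*np.radians(a)).sum()))/6
    print("centre",c.round(1),"r",np.linalg.norm(v,axis=1).round(1),"flat normal",round((f+30)%60,1)); return c,(f+30)%60
E
python3 - <<'E'
from h import *
im,p=load("w7")
corners([(240,97),(432,145),(490,338),(350,475),(163,432),(105,245)],5.5,(260,95),p,10)
corners([(273,212),(357,236),(376,308),(318,370),(240,350),(217,270)],5.5,(260,95),p,10)
X,r=pose()
plan((546,34,60),112,10)
E
```

```text
centre [542.2  31.8] r [28.  27.9 28.6 27.9 28.2 28. ] flat normal 52.0
centre [542.2  31.8] r [11.7 11.6 11.6 11.7 11.7 11.8] flat normal 51.1
rows 10 dist 84.8 rot [ -0.1   0.2 -16.4]
[np.float64(0.37), np.float64(-0.01), np.float64(0.76), np.float64(-0.0), np.float64(0.0), np.float64(-1.6)]
[np.float64(0.37), np.float64(0.0), np.float64(0.76), np.float64(-0.0), np.float64(0.0), np.float64(-1.6)]
[np.float64(0.37), np.float64(0.01), np.float64(0.76), np.float64(-0.0), np.float64(0.0), np.float64(-1.6)]
[np.float64(0.37), np.float64(0.03), np.float64(0.76), np.float64(-0.0), np.float64(0.0), np.float64(-1.6)]
[np.float64(0.36), np.float64(0.04), np.float64(0.76), np.float64(-0.0), np.float64(0.0), np.float64(-1.6)]
[np.float64(0.36), np.float64(0.05), np.float64(0.76), np.float64(-0.0), np.float64(0.0), np.float64(-1.6)]
[np.float64(0.36), np.float64(0.06), np.float64(0.77), np.float64(-0.0), np.float64(0.0), np.float64(-1.6)]
[np.float64(0.36), np.float64(0.07), np.float64(0.77), np.float64(-0.0), np.float64(0.0), np.float64(-1.6)]
[np.float64(0.36), np.float64(0.08), np.float64(0.77), np.float64(-0.0), np.float64(0.0), np.float64(-1.6)]
[np.float64(0.35), np.float64(0.09), np.float64(0.77), np.float64(-0.0), np.float64(0.0), np.float64(-1.6)]
```

```bash
python3 - <<'E'
from h import *
plan((542.2,31.8,15),111.5,10)
E
```

```text
rows 10 dist 128.1 rot [ -0.1   0.2 -15.9]
[np.float64(0.41), np.float64(-0.02), np.float64(1.21), np.float64(-0.0), np.float64(0.0), np.float64(-1.6)]
[np.float64(0.41), np.float64(-0.01), np.float64(1.21), np.float64(-0.0), np.float64(0.0), np.float64(-1.6)]
[np.float64(0.41), np.float64(-0.0), np.float64(1.21), np.float64(-0.0), np.float64(0.0), np.float64(-1.6)]
[np.float64(0.41), np.float64(0.01), np.float64(1.21), np.float64(-0.0), np.float64(0.0), np.float64(-1.6)]
[np.float64(0.41), np.float64(0.02), np.float64(1.21), np.float64(-0.0), np.float64(0.0), np.float64(-1.6)]
[np.float64(0.41), np.float64(0.03), np.float64(1.21), np.float64(-0.0), np.float64(0.0), np.float64(-1.6)]
[np.float64(0.4), np.float64(0.04), np.float64(1.21), np.float64(-0.0), np.float64(0.0), np.float64(-1.6)]
[np.float64(0.4), np.float64(0.05), np.float64(1.22), np.float64(-0.0), np.float64(0.0), np.float64(-1.6)]
[np.float64(0.4), np.float64(0.07), np.float64(1.22), np.float64(-0.0), np.float64(0.0), np.float64(-1.6)]
[np.float64(0.4), np.float64(0.08), np.float64(1.22), np.float64(-0.0), np.float64(0.0), np.float64(-1.6)]
```

Call:
move_arm:
  deltas:
    - [0.6,0,1.0,0,0,-2]
    - [0.6,0,1.2,0,0,-2]
    - [0.6,0,1.2,0,0,-2]
    - [0.6,0.05,1.3,0,0,-2]
    - [0.6,0.05,1.3,0,0,-2]
    - [0.6,0.05,1.3,0,0,-2]
    - [0.45,0.05,1.3,0,0,-2]
    - [0,0.05,1.3,0,0,-1.9]
    - [0,0,1.3,0,0,0]
    - [0,0,0.8,0,0,0]
  grip: 7.6

```text
time_s: 13.55
eef_pos: [539.3, 32.7, 13.3]
ee_rot: [-0.001, -0.186, 0.982, 0.0]
force: [0.0, -0.7, -0.5]
grip_width: 0.89
```

```bash
python3 - <<'E'
from h import *
im,p=snap("w8"); x,r=pose(); print(r.as_matrix().round(3))
plan((542.2,31.8,-4),111.5,10)
E
```

```text
13.55 [539.3  32.7  13.3] [ 0.  -0.7 -0.5]
[[-0.931 -0.366 -0.003]
 [-0.366  0.931  0.   ]
 [ 0.002  0.001 -1.   ]]
rows 10 dist 16.8 rot [ 0.1 -0.1 -0. ]
[np.float64(-0.03), np.float64(-0.02), np.float64(0.16), np.float64(0.0), np.float64(-0.0), np.float64(-0.0)]
[np.float64(-0.03), np.float64(-0.02), np.float64(0.16), np.float64(0.0), np.float64(-0.0), np.float64(-0.0)]
[np.float64(-0.03), np.float64(-0.02), np.float64(0.16), np.float64(0.0), np.float64(-0.0), np.float64(-0.0)]
[np.float64(-0.03), np.float64(-0.02), np.float64(0.16), np.float64(0.0), np.float64(-0.0), np.float64(-0.0)]
[np.float64(-0.03), np.float64(-0.02), np.float64(0.16), np.float64(0.0), np.float64(-0.0), np.float64(-0.0)]
[np.float64(-0.03), np.float64(-0.02), np.float64(0.16), np.float64(0.0), np.float64(-0.0), np.float64(-0.0)]
[np.float64(-0.03), np.float64(-0.02), np.float64(0.16), np.float64(0.0), np.float64(-0.0), np.float64(-0.0)]
[np.float64(-0.03), np.float64(-0.02), np.float64(0.16), np.float64(0.0), np.float64(-0.0), np.float64(-0.0)]
[np.float64(-0.03), np.float64(-0.02), np.float64(0.16), np.float64(0.0), np.float64(-0.0), np.float64(-0.0)]
[np.float64(-0.03), np.float64(-0.02), np.float64(0.16), np.float64(0.0), np.float64(-0.0), np.float64(-0.0)]
```

View pics/w8.png

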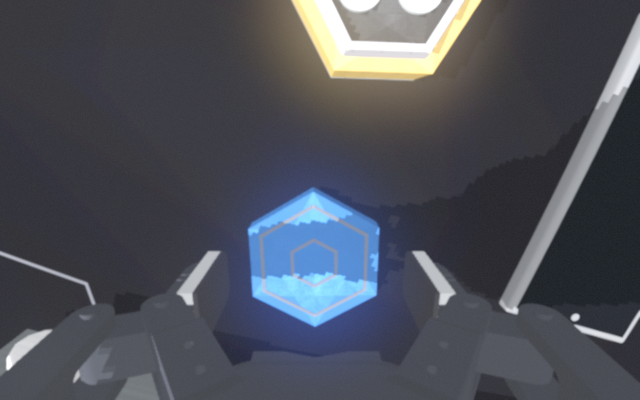

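```bash
python3 - <<'E'
from h import *
im,p=load("w8"); print(plane((314,263.5),p,10))
E
```

```text
[[542.09079218  31.97375576  10.        ]]
```

Call:
move_arm:
  deltas:
    - [-0.2,-0.1,0.2,0,0,0]
    - [-0.1,-0.1,0.2,0,0,0]
    - [0,0,0.2,0,0,0]
    - [0,0,0.2,0,0,0]
    - [0,0,0.2,0,0,0]
    - [0,0,0.2,0,0,0]
    - [0,0,0.2,0,0,0]
    - [0,0,0.2,0,0,0]
    - [0,0,0.1,0,0,0]
    - [0,0,0,0,0,0]

```text
time_s: 14.6
eef_pos: [543.4, 31.9, -2.6]
ee_rot: [-0.0, -0.187, 0.982, 0.0]
force: [0.2, -0.2, 0.1]
grip_width: 0.887
```

Call:
move_arm:
  deltas:
    - [0,0,0,0,0,0]
    - [0,0,0,0,0,0]
    - [0,0,0,0,0,0]
    - [0,0,0,0,0,0]
    - [0,0,0,0,0,0]
    - [0,0,0,0,0,0]
    - [0,0,0,0,0,0]
    - [0,0,0,0,0,0]
    - [0,0,0,0,0,0]
    - [0,0,0,0,0,0]
  grip: 5
  newtons: 40

```text
time_s: 15.6
eef_pos: [543.6, 31.9, -2.1]
ee_rot: [0.0, -0.187, 0.982, -0.0]
force: [-2.4, -0.1, 6.6]
grip_width: 0.692
```

```bash
python3 - <<'E'
from h import *
im,p=snap("w9"); print(ctrl.sense()["grip_width"])
E
```

```text
15.6 [543.6  31.9  -2.1] [-2.4 -0.1  6.6]
0.6891801723800541
```

View pics/w9.png

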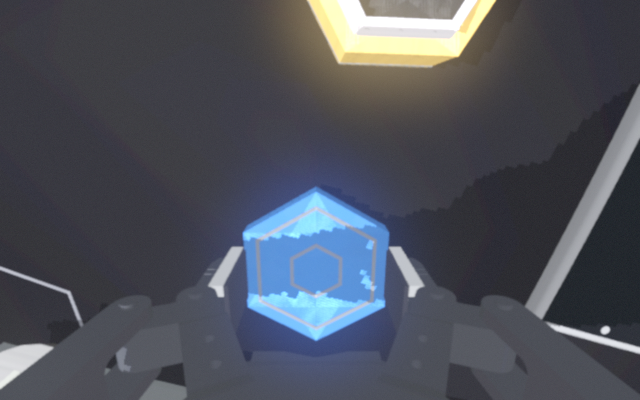

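```bash
python3 - <<'E'
from h import *
x,r=pose(); x=x+[0,0,130]
plan((640,-240,170),90,9,start=(x,r))
E
```

```text
rows 9 dist 291.5 rot [-0.   0.  21.5]
[np.float64(0.11), np.float64(-3.2), np.float64(-0.47), np.float64(-0.0), np.float64(0.0), np.float64(2.4)]
[np.float64(-0.02), np.float64(-3.21), np.float64(-0.47), np.float64(-0.0), np.float64(0.0), np.float64(2.4)]
[np.float64(-0.16), np.float64(-3.2), np.float64(-0.47), np.float64(-0.0), np.float64(0.0), np.float64(2.4)]
[np.float64(-0.29), np.float64(-3.19), np.float64(-0.47), np.float64(-0.0), np.float64(0.0), np.float64(2.4)]
[np.float64(-0.42), np.float64(-3.18), np.float64(-0.47), np.float64(-0.0), np.float64(0.0), np.float64(2.4)]
[np.float64(-0.55), np.float64(-3.16), np.float64(-0.47), np.float64(-0.0), np.float64(0.0), np.float64(2.4)]
[np.float64(-0.69), np.float64(-3.13), np.float64(-0.47), np.float64(-0.0), np.float64(0.0), np.float64(2.4)]
[np.float64(-0.82), np.float64(-3.1), np.float64(-0.47), np.float64(-0.0), np.float64(0.0), np.float64(2.4)]
[np.float64(-0.94), np.float64(-3.06), np.float64(-0.47), np.float64(-0.0), np.float64(0.0), np.float64(2.4)]
```

Call:
move_arm:
  deltas:
    - [0,0,-1.5,0,0,0]
    - [0,0,-4,0,0,0]
    - [0,0,-4.5,0,0,0]
    - [0.1,-4.1,-1.0,0,0,3.1]
    - [-0.1,-4.1,-1.0,0,0,3.1]
    - [-0.3,-4.1,-1.0,0,0,3.1]
    - [-0.5,-4.1,-1.0,0,0,3.1]
    - [-0.8,-4.1,-1.0,0,0,3.1]
    - [-1.0,-4.0,-1.0,0,0,3.1]
    - [-1.2,-4.0,-1.0,0,0,3.1]

```text
time_s: 16.65
eef_pos: [641.5, -241.8, 167.6]
ee_rot: [-0.0, 0.003, 1.0, 0.0]
force: [0.5, -0.3, 0.2]
grip_width: 0.689
```

```bash
python3 - <<'E'
from h import *
im,p=snap("w10"); print(ctrl.sense()["grip_width"])
E
```

```text
16.65 [ 641.5 -241.8  167.6] [ 0.5 -0.3  0.2]
0.6891743528398326
```

View pics/w10.png

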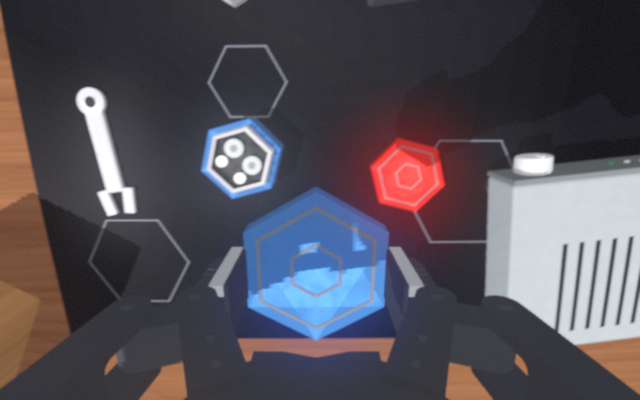

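Call:
move_arm:
  deltas:
    - [-0.1,-1,0.5,0,0,0]
    - [-0.1,-1,0.7,0,0,0]
    - [-0.2,-1,0.7,0,0,0]
    - [-0.2,-1,0.7,0,0,0]
    - [-0.2,-1,0.7,0,0,0]
    - [-0.2,-0.8,0.7,0,0,0]
    - [0,0,0.5,0,0,0]
    - [0,0,0.1,0,0,0]
    - [0,0,0,0,0,0]
    - [0,0,0,0,0,0]

```text
time_s: 17.7
eef_pos: [651.3, -297.9, 122.1]
ee_rot: [0.0, 0.001, 1.0, -0.0]
force: [-0.3, 0.3, -1.2]
grip_width: 0.688
```

```bash
python3 - <<'E'
from h import *
im,p=snap("w11")
a,_=load("w10")
A=cv2.resize(a[110:206,195:291],(400,400),interpolation=cv2.INTER_CUBIC)
B=cv2.resize(im[80:210,250:380],(400,400),interpolation=cv2.INTER_CUBIC)
cv2.imwrite("pics/c10.png",np.hstack([A,B])); cv2.imwrite("pics/w11s.png",im)
E
```

```text
17.7 [ 651.3 -297.9  122.1] [-0.3  0.3 -1.2]
```

View pics/w11.png

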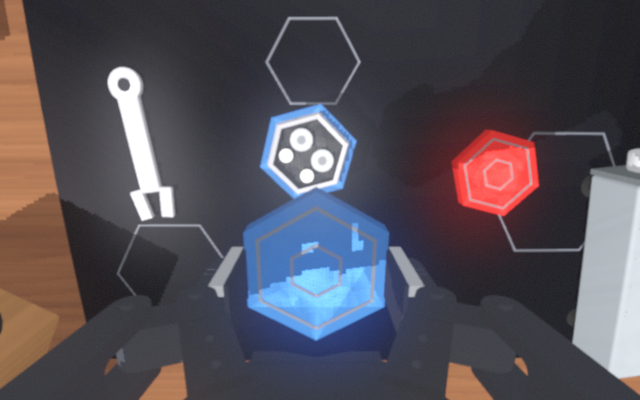

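View pics/c10.png

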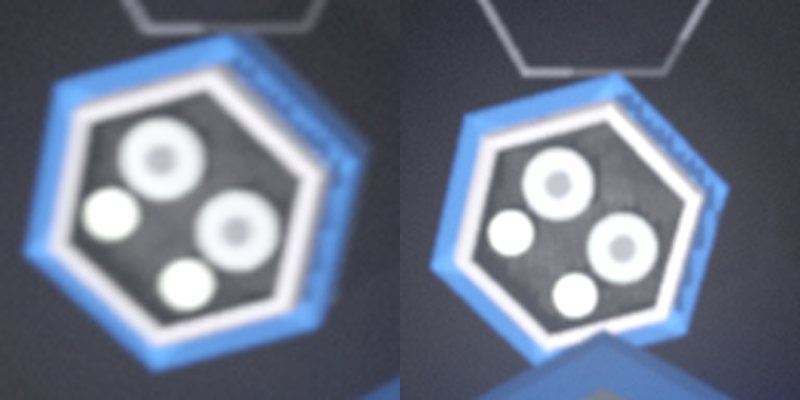

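```bash
python3 - <<'E'
from h import *
_,p1=load("w10");_,p2=load("w11")
a=[(215,68),(327,163),(298,308),(160,342),(52,245),(78,118)];b=[(213,105),(300,198),(272,318),(150,352),(55,263),(80,140)]
A=np.array(a)/(400/96)+[194.5,109.5];B=np.array(b)/(400/130)+[249.5,79.5]
c1,d1=rays(A,p1);c2,d2=rays(B,p2)
X=[];
for i in range(6):
    x,e=tri([(c1,d1[i]),(c2,d2[i])]); X.append(x); print(x.round(1),np.round(e,1))
print(np.mean(X,0).round(1))
for z in (35,36.5): corners(a,400/96,(195,110),p1,z); corners(b,400/130,(250,80),p2,z)
# lid in hand, tool frame: inner hex centre px
for n in ("w10","w11"):
    p,s=pickle.load(open(f"pics/{n}.pkl","rb")); q=s["ee_rot"]; r=R.from_quat([q[1],q[2],q[3],q[0]])
    c,d=rays([(316,271.5)],p); ct=r.inv().apply(c-s["eef_pos"]); dt=r.inv().apply(d)[0]
    for zt in (-12,-10): print(n,zt,(ct+dt*((zt-ct[2])/dt[2])).round(1))
E
```

```text
[ 586.2 -296.8   40.1] [0.3 0.3]
[ 605.7 -277.5   31.7] [1. 1.]
[ 632.6 -283.7   37.5] [0. 0.]
[ 639.1 -310.8   40.7] [0.5 0.5]
[ 619.9 -331.6   37. ] [0.2 0.2]
[ 594.6 -325.4   34.2] [0.8 0.8]
[ 613.  -304.3   36.9]
centre [ 613.2 -304.8] r [27.9 29.  28.8 27.8 28.4 27. ] flat normal 16.1
centre [ 613.5 -304.4] r [28.1 27.6 28.7 28.2 28.4 28.9] flat normal 15.5
centre [ 612.9 -304.4] r [27.7 28.8 28.6 27.6 28.2 26.9] flat normal 16.1
centre [ 613.3 -304.4] r [27.9 27.5 28.5 28.  28.2 28.7] flat normal 15.5
w10 -12 [  0.9  -0.9 -12. ]
w10 -10 [ -0.1  -0.9 -10. ]
w11 -12 [  1.   -0.9 -12. ]
w11 -10 [ -0.1  -0.9 -10. ]
```

```bash
python3 - <<'E'
from h import *
plan((614.3,-303.8,48),75.8,8)
E
```

```text
rows 8 dist 83.0 rot [-0.   0.  14.1]
[np.float64(0.46), np.float64(-0.07), np.float64(0.93), np.float64(-0.0), np.float64(0.0), np.float64(1.8)]
[np.float64(0.46), np.float64(-0.09), np.float64(0.93), np.float64(-0.0), np.float64(0.0), np.float64(1.8)]
[np.float64(0.46), np.float64(-0.1), np.float64(0.93), np.float64(-0.0), np.float64(0.0), np.float64(1.8)]
[np.float64(0.45), np.float64(-0.12), np.float64(0.93), np.float64(-0.0), np.float64(0.0), np.float64(1.8)]
[np.float64(0.45), np.float64(-0.13), np.float64(0.93), np.float64(-0.0), np.float64(0.0), np.float64(1.8)]
[np.float64(0.45), np.float64(-0.14), np.float64(0.93), np.float64(-0.0), np.float64(0.0), np.float64(1.8)]
[np.float64(0.44), np.float64(-0.16), np.float64(0.93), np.float64(-0.0), np.float64(0.0), np.float64(1.8)]
[np.float64(0.44), np.float64(-0.17), np.float64(0.93), np.float64(-0.0), np.float64(0.0), np.float64(1.8)]
```

Call:
move_arm:
  deltas:
    - [0.5,-0.1,0.6,0,0,2]
    - [0.5,-0.1,0.9,0,0,2]
    - [0.5,-0.1,1.0,0,0,2]
    - [0.5,-0.1,1.0,0,0,2]
    - [0.5,-0.1,1.0,0,0,2]
    - [0.5,-0.2,1.0,0,0,2]
    - [0.4,-0.2,1.0,0,0,2.1]
    - [0.2,-0.1,0.9,0,0,0]
    - [0,0,0,0,0,0]
    - [0,0,0,0,0,0]

```text
time_s: 18.75
eef_pos: [614.1, -304.2, 47.6]
ee_rot: [0.0, 0.124, 0.992, -0.0]
force: [-0.1, 0.3, 0.1]
grip_width: 0.688
```

```bash
python3 - <<'E'
from h import *
im,p=snap("w12")
cap("scene","s12.png")
plan((614.3,-303.8,38),75.8,8)
E
```

```text
18.75 [ 614.1 -304.2   47.6] [-0.1  0.3  0.1]
rows 8 dist 10.1 rot [-0.   0.1 -0.1]
[np.float64(0.0), np.float64(0.0), np.float64(0.13), np.float64(-0.0), np.float64(0.0), np.float64(-0.0)]
[np.float64(0.0), np.float64(0.0), np.float64(0.13), np.float64(-0.0), np.float64(0.0), np.float64(-0.0)]
[np.float64(0.0), np.float64(0.0), np.float64(0.13), np.float64(-0.0), np.float64(0.0), np.float64(-0.0)]
[np.float64(0.0), np.float64(0.0), np.float64(0.13), np.float64(-0.0), np.float64(0.0), np.float64(-0.0)]
[np.float64(0.0), np.float64(0.0), np.float64(0.13), np.float64(-0.0), np.float64(0.0), np.float64(-0.0)]
[np.float64(0.0), np.float64(0.0), np.float64(0.13), np.float64(-0.0), np.float64(0.0), np.float64(-0.0)]
[np.float64(0.0), np.float64(0.0), np.float64(0.13), np.float64(-0.0), np.float64(0.0), np.float64(-0.0)]
[np.float64(0.0), np.float64(0.0), np.float64(0.13), np.float64(-0.0), np.float64(0.0), np.float64(-0.0)]
```

View pics/w12.png

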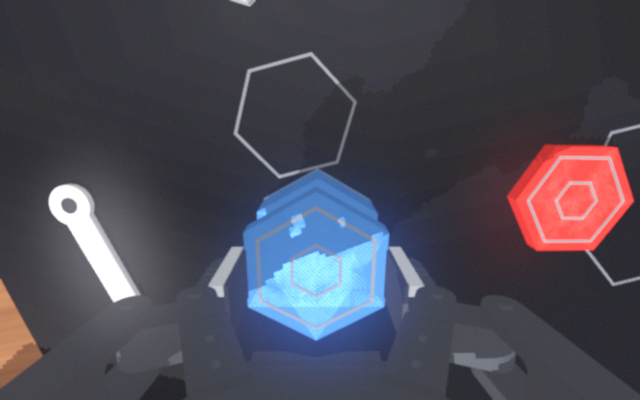

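Call:
move_arm:
  deltas:
    - [0,0,0.2,0,0,0]
    - [0,0,0.2,0,0,0]
    - [0,0,0.2,0,0,0]
    - [0,0,0.2,0,0,0]
    - [0,0,0.2,0,0,0]
    - [0,0,0.2,0,0,0]
    - [0,0,0.2,0,0,0]
    - [0,0,0.2,0,0,0]
    - [0,0,0.2,0,0,0]
    - [0,0,0,0,0,0]

```text
time_s: 19.85
eef_pos: [613.9, -304.0, 29.1]
ee_rot: [-0.0, 0.124, 0.992, 0.0]
force: [-0.6, -0.3, -0.5]
grip_width: 0.687
```

Call:
move_arm:
  deltas:
    - [0,0,0.05,0,0,0]
    - [0,0,0.05,0,0,0]
    - [0,0,0.05,0,0,0]
    - [0,0,0.05,0,0,0]
    - [0,0,0.05,0,0,0]
    - [0,0,0,0,0,0]
    - [0,0,0,0,0,0]
    - [0,0,0,0,0,0]
    - [0,0,0,0,0,0]
    - [0,0,0,0,0,0]

```text
time_s: 20.85
eef_pos: [614.1, -304.1, 28.0]
ee_rot: [0.0, 0.124, 0.992, -0.0]
force: [-2.9, 1.0, 6.7]
grip_width: 0.684
```

Call:
move_arm:
  deltas:
    - [0,0,0,0,0,0]
    - [0,0,0,0,0,0]
    - [0,0,0,0,0,0]
    - [0,0,0,0,0,0]
    - [0,0,-0.4,0,0,0]
    - [0,0,-0.8,0,0,0]
    - [0,0,-1,0,0,0]
    - [0,0,-1,0,0,0]
    - [0,0,-1,0,0,0]
    - [0,0,-0.5,0,0,0]
  grip: 8

```text
time_s: 21.85
eef_pos: [614.4, -304.4, 75.7]
ee_rot: [0.001, 0.124, 0.992, -0.0]
force: [0.6, -0.0, 0.0]
grip_width: 0.938
```

```bash
python3 - <<'E'
from h import *
im,p=snap("w13")
E
```

```text
21.85 [ 614.4 -304.4   75.7] [ 0.6 -0.   0. ]
```

View pics/w13.png

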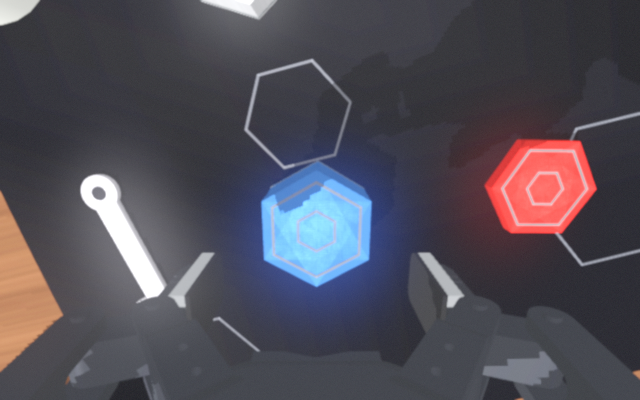

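```bash
python3 - <<'E'
from h import *
im,p=load("w13")
cv2.imwrite("pics/c11.png",cv2.resize(im[155:295,250:385],None,fx=4.3,fy=4.3,interpolation=cv2.INTER_CUBIC)[:600])
x,r=pose(); 
plan((500,338,150),89,18,start=(x+[0,0,70],r))
E
```

```text
rows 18 dist 652.6 rot [ -0.1   0.1 -13.3]
[np.float64(1.5), np.float64(3.3), np.float64(-0.03), np.float64(-0.0), np.float64(0.0), np.float64(-0.7)]
[np.float64(1.45), np.float64(3.32), np.float64(-0.03), np.float64(-0.0), np.float64(0.0), np.float64(-0.7)]
[np.float64(1.41), np.float64(3.34), np.float64(-0.03), np.float64(-0.0), np.float64(0.0), np.float64(-0.7)]
[np.float64(1.37), np.float64(3.36), np.float64(-0.03), np.float64(-0.0), np.float64(0.0), np.float64(-0.7)]
[np.float64(1.32), np.float64(3.37), np.float64(-0.03), np.float64(-0.0), np.float64(0.0), np.float64(-0.7)]
[np.float64(1.28), np.float64(3.39), np.float64(-0.03), np.float64(-0.0), np.float64(0.0), np.float64(-0.7)]
[np.float64(1.24), np.float64(3.41), np.float64(-0.03), np.float64(-0.0), np.float64(0.0), np.float64(-0.7)]
[np.float64(1.19), np.float64(3.42), np.float64(-0.03), np.float64(-0.0), np.float64(0.0), np.float64(-0.7)]
[np.float64(1.15), np.float64(3.44), np.float64(-0.03), np.float64(-0.0), np.float64(0.0), np.float64(-0.7)]
[np.float64(1.11), np.float64(3.45), np.float64(-0.03), np.float64(-0.0), np.f
[... 202 characters left out ...]
at64(-0.0), np.float64(0.0), np.float64(-0.7)]
[np.float64(0.97), np.float64(3.49), np.float64(-0.02), np.float64(-0.0), np.float64(0.0), np.float64(-0.7)]
[np.float64(0.93), np.float64(3.51), np.float64(-0.02), np.float64(-0.0), np.float64(0.0), np.float64(-0.7)]
[np.float64(0.88), np.float64(3.52), np.float64(-0.02), np.float64(-0.0), np.float64(0.0), np.float64(-0.7)]
[np.float64(0.84), np.float64(3.53), np.float64(-0.02), np.float64(-0.0), np.float64(0.0), np.float64(-0.7)]
[np.float64(0.79), np.float64(3.54), np.float64(-0.02), np.float64(-0.0), np.float64(0.0), np.float64(-0.7)]
[np.float64(0.74), np.float64(3.55), np.float64(-0.02), np.float64(-0.0), np.float64(0.0), np.float64(-0.7)]
```

View pics/c11.png

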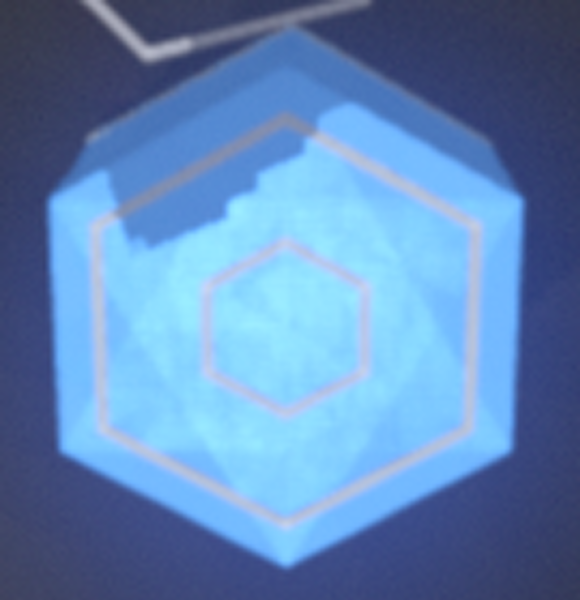

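```bash
python3 - <<'E'
from h import *
x,r=pose(); 
e=plan((597.3,254.6,120),59,15,start=(x+[0,0,44],r))
E
```

```text
rows 15 dist 559.3 rot [-0.   0.1 16.7]
[np.float64(1.03), np.float64(3.58), np.float64(-0.01), np.float64(-0.0), np.float64(0.0), np.float64(1.1)]
[np.float64(1.1), np.float64(3.56), np.float64(-0.01), np.float64(-0.0), np.float64(0.0), np.float64(1.1)]
[np.float64(1.17), np.float64(3.54), np.float64(-0.0), np.float64(-0.0), np.float64(0.0), np.float64(1.1)]
[np.float64(1.24), np.float64(3.52), np.float64(-0.0), np.float64(-0.0), np.float64(0.0), np.float64(1.1)]
[np.float64(1.31), np.float64(3.49), np.float64(-0.0), np.float64(-0.0), np.float64(0.0), np.float64(1.1)]
[np.float64(1.37), np.float64(3.47), np.float64(-0.0), np.float64(-0.0), np.float64(0.0), np.float64(1.1)]
[np.float64(1.44), np.float64(3.44), np.float64(-0.0), np.float64(-0.0), np.float64(0.0), np.float64(1.1)]
[np.float64(1.51), np.float64(3.41), np.float64(-0.0), np.float64(-0.0), np.float64(0.0), np.float64(1.1)]
[np.float64(1.57), np.float64(3.38), np.float64(-0.0), np.float64(-0.0), np.float64(0.0), np.float64(1.1)]
[np.float64(1.64), np.float64(3.35), np.float64(-0.0), np.float64(-0.0), np.float64(0.0), np.float64(1.1)]
[np.float64(1.7), np.float64(3.32), np.float64(-0.0), np.float64(-0.0), np.float64(0.0), np.float64(1.1)]
[np.float64(1.77), np.float64(3.28), np.float64(-0.0), np.float64(-0.0), np.float64(0.0), np.float64(1.1)]
[np.float64(1.83), np.float64(3.25), np.float64(-0.0), np.float64(-0.0), np.float64(0.0), np.float64(1.1)]
[np.float64(1.89), np.float64(3.21), np.float64(-0.0), np.float64(-0.0), np.float64(0.0), np.float64(1.1)]
[np.float64(1.96), np.float64(3.17), np.float64(-0.0), np.float64(-0.0), np.float64(0.0), np.float64(1.1)]
```

Call:
move_arm:
  deltas:
    - [0,0,-1.5,0,0,0]
    - [0,0,-2.9,0,0,0]
    - [1.0,3.6,0,0,0,1.1]
    - [1.1,3.6,0,0,0,1.1]
    - [1.2,3.5,0,0,0,1.1]
    - [1.2,3.5,0,0,0,1.1]
    - [1.3,3.5,0,0,0,1.1]
    - [1.4,3.5,0,0,0,1.1]
    - [1.4,3.4,0,0,0,1.1]
    - [1.5,3.4,0,0,0,1.1]
  grip: 7.6

```text
time_s: 22.9
eef_pos: [605.0, -4.8, 118.7]
ee_rot: [0.0, 0.2, 0.98, 0.0]
force: [0.6, 0.6, -0.7]
grip_width: 0.887
```

Call:
move_arm:
  deltas:
    - [1.6,3.4,0,0,0,1.1]
    - [1.6,3.4,0,0,0,1.1]
    - [1.7,3.3,0,0,0,1.1]
    - [1.8,3.3,0,0,0,1.1]
    - [1.8,3.2,0,0,0,1.1]
    - [1.9,3.2,0,0,0,1.1]
    - [2.0,3.2,1.5,0,0,1.3]
    - [0,0,2,0,0,0]
    - [0,0,2,0,0,0]
    - [0,0,0.5,0,0,0]

```text
time_s: 23.9
eef_pos: [595.1, 255.1, 56.2]
ee_rot: [-0.002, 0.267, 0.964, -0.001]
force: [-0.7, -0.5, -0.2]
grip_width: 0.886
```

```bash
python3 - <<'E'
from h import *
im,p=snap("w14")
cv2.imwrite("pics/c12.png",im)
E
```

```text
23.9 [595.1 255.1  56.2] [-0.7 -0.5 -0.2]
```

View pics/w14.png

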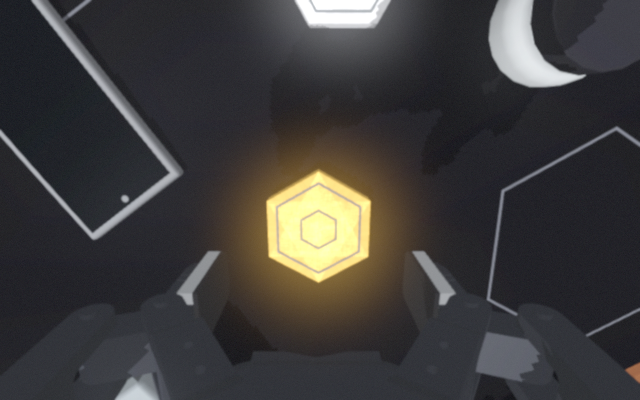

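```bash
python3 - <<'E'
from h import *
im,p=load("w14"); print(plane((318.5,230),p,10))
q=plane((318.5,230),p,10)[0]
plan((q[0],q[1],-1),59,9)
E
```

```text
[[597.07846878 254.67738112  10.        ]]
rows 9 dist 57.7 rot [-0.1 -0.1  0. ]
[np.float64(-0.02), np.float64(0.01), np.float64(0.64), np.float64(-0.0), np.float64(-0.0), np.float64(0.0)]
[np.float64(-0.02), np.float64(0.01), np.float64(0.64), np.float64(-0.0), np.float64(-0.0), np.float64(0.0)]
[np.float64(-0.02), np.float64(0.01), np.float64(0.64), np.float64(-0.0), np.float64(-0.0), np.float64(0.0)]
[np.float64(-0.02), np.float64(0.01), np.float64(0.64), np.float64(-0.0), np.float64(-0.0), np.float64(0.0)]
[np.float64(-0.02), np.float64(0.01), np.float64(0.64), np.float64(-0.0), np.float64(-0.0), np.float64(0.0)]
[np.float64(-0.02), np.float64(0.01), np.float64(0.64), np.float64(-0.0), np.float64(-0.0), np.float64(0.0)]
[np.float64(-0.02), np.float64(0.01), np.float64(0.64), np.float64(-0.0), np.float64(-0.0), np.float64(0.0)]
[np.float64(-0.02), np.float64(0.01), np.float64(0.64), np.float64(-0.0), np.float64(-0.0), np.float64(0.0)]
[np.float64(-0.02), np.float64(0.01), np.float64(0.64), np.float64(-0.0), np.float64(-0.0), np.float64(0.0)]
```

Call:
move_arm:
  deltas:
    - [-0.1,0.05,0.6,0,0,0]
    - [-0.1,0,0.9,0,0,0]
    - [0,0,0.9,0,0,0]
    - [0,0,0.9,0,0,0]
    - [0,0,0.9,0,0,0]
    - [0,0,0.8,0,0,0]
    - [0,0,0.4,0,0,0]
    - [0,0,0.2,0,0,0]
    - [0,0,0,0,0,0]
    - [0,0,0,0,0,0]

```text
time_s: 24.95
eef_pos: [598.4, 254.6, 2.3]
ee_rot: [0.0, 0.267, 0.964, 0.0]
force: [1.1, 0.0, 0.0]
grip_width: 0.894
```

Call:
move_arm:
  deltas:
    - [0,0,0,0,0,0]
    - [0,0,0,0,0,0]
    - [0,0,0,0,0,0]
    - [0,0,0,0,0,0]
    - [0,0,0,0,0,0]
    - [0,0,0,0,0,0]
    - [0,0,0,0,0,0]
    - [0,0,0,0,0,0]
    - [0,0,0,0,0,0]
    - [0,0,0,0,0,0]
  grip: 5
  newtons: 40

```text
time_s: 25.95
eef_pos: [598.5, 254.6, 2.9]
ee_rot: [0.0, 0.267, 0.964, 0.0]
force: [-2.7, -0.5, 5.3]
grip_width: 0.675
```

```bash
python3 - <<'E'
from h import *
x,r=pose(); print(x)
im,p=load("w1"); cv2.imwrite("pics/c13.png",cv2.resize(im[115:200,70:160],None,fx=6,fy=6,interpolation=cv2.INTER_CUBIC))
plan((470,60,170),90,8,start=(x+[0,0,100],r))
E
```

```text
[598.48628674 254.61721486   2.93749947]
rows 8 dist 242.7 rot [  0.    0.1 -31. ]
[np.float64(0.12), np.float64(-2.91), np.float64(-0.84), np.float64(0.0), np.float64(0.0), np.float64(-3.9)]
[np.float64(0.32), np.float64(-2.9), np.float64(-0.84), np.float64(0.0), np.float64(0.0), np.float64(-3.9)]
[np.float64(0.52), np.float64(-2.87), np.float64(-0.84), np.float64(0.0), np.float64(0.0), np.float64(-3.9)]
[np.float64(0.71), np.float64(-2.83), np.float64(-0.84), np.float64(0.0), np.float64(0.0), np.float64(-3.9)]
[np.float64(0.9), np.float64(-2.77), np.float64(-0.84), np.float64(0.0), np.float64(0.0), np.float64(-3.9)]
[np.float64(1.08), np.float64(-2.71), np.float64(-0.84), np.float64(0.0), np.float64(0.0), np.float64(-3.9)]
[np.float64(1.26), np.float64(-2.63), np.float64(-0.84), np.float64(0.0), np.float64(0.0), np.float64(-3.9)]
[np.float64(1.44), np.float64(-2.54), np.float64(-0.84), np.float64(0.0), np.float64(0.0), np.float64(-3.9)]
```

View pics/c13.png

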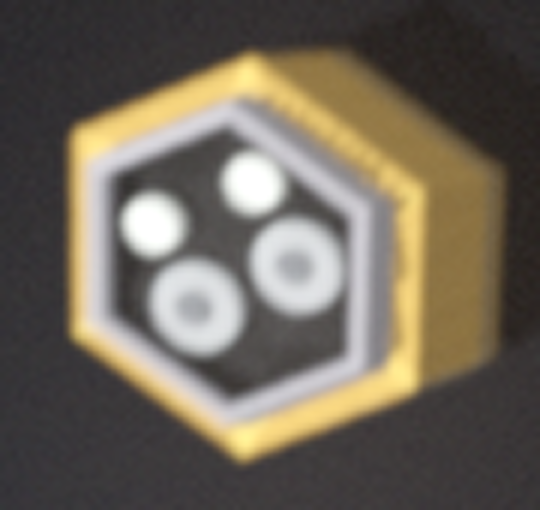

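Call:
move_arm:
  deltas:
    - [0,0,-1.5,0,0,0]
    - [0,0,-4,0,0,0]
    - [0,0,-4.5,0,0,0]
    - [0.2,-3.3,-1.0,0,0,-4.4]
    - [0.4,-3.3,-1.0,0,0,-4.4]
    - [0.6,-3.2,-1.0,0,0,-4.4]
    - [0.9,-3.2,-1.0,0,0,-4.4]
    - [1.1,-3.1,-1.0,0,0,-4.4]
    - [1.4,-3.0,-1.0,0,0,-4.5]
    - [1.6,-2.9,-0.7,0,0,-4.5]

```text
time_s: 26.95
eef_pos: [469.9, 60.7, 170.5]
ee_rot: [0.001, -0.002, 1.0, -0.0]
force: [-0.4, -0.4, -0.4]
grip_width: 0.676
```

```bash
python3 - <<'E'
from h import *
im,p=snap("w15"); print(ctrl.sense()["grip_width"])
E
```

```text
26.95 [469.9  60.7 170.5] [-0.4 -0.4 -0.4]
0.6761577757147813
```

View pics/w15.png

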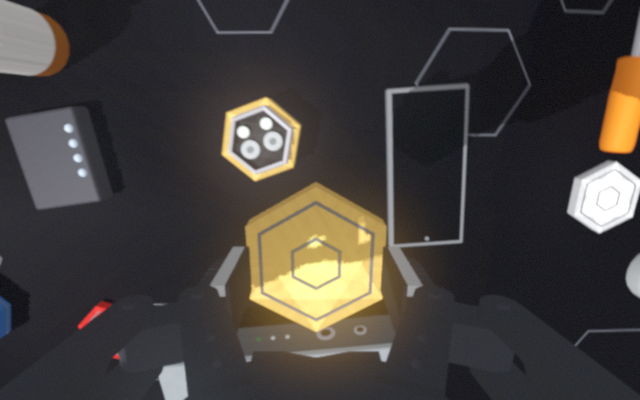

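Call:
move_arm:
  deltas:
    - [0,-0.7,0.5,0,0,0]
    - [0,-0.8,0.8,0,0,0]
    - [0,-0.8,0.8,0,0,0]
    - [0,-0.8,0.8,0,0,0]
    - [0,-0.8,0.8,0,0,0]
    - [0,-0.6,0.8,0,0,0]
    - [0,0,0.5,0,0,0]
    - [0,0,0,0,0,0]
    - [0,0,0,0,0,0]
    - [0,0,0,0,0,0]

```text
time_s: 28.0
eef_pos: [470.8, 16.9, 119.3]
ee_rot: [0.0, -0.0, 1.0, -0.0]
force: [0.1, -0.1, 0.3]
grip_width: 0.675
```

```bash
python3 - <<'E'
from h import *
im,p=snap("w16")
a,_=load("w15")
A=cv2.resize(a[90:188,213:311],(400,400),interpolation=cv2.INTER_CUBIC)
B=cv2.resize(im[60:190,250:380],(400,400),interpolation=cv2.INTER_CUBIC)
cv2.imwrite("pics/c14.png",np.hstack([A,B])); 
E
```

```text
28.0 [470.8  16.9 119.3] [ 0.1 -0.1  0.3]
```

View pics/w16.png

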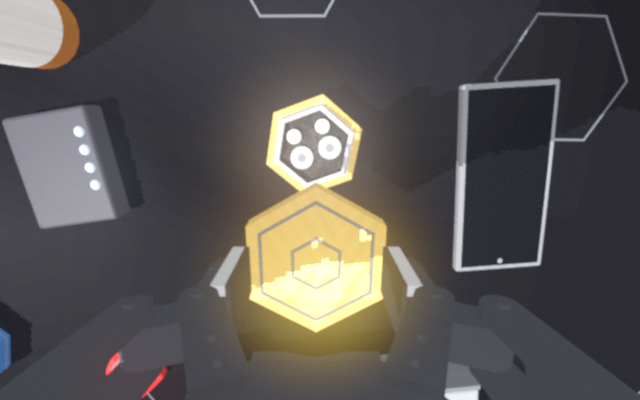

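View pics/c14.png

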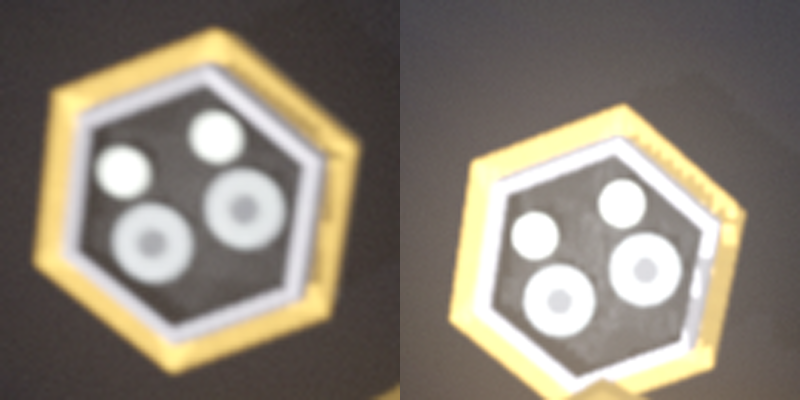

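```bash
cat > seat.py <<'E'
from h import *
def seat(n1,a,s1,o1,n2,b,s2,o2,lidpx,zt):
    _,p1=load(n1);_,p2=load(n2)
    A=np.array(a)/s1+np.array(o1)-.5;B=np.array(b)/s2+np.array(o2)-.5
    c1,d1=rays(A,p1);c2,d2=rays(B,p2)
    X=[tri([(c1,d1[i]),(c2,d2[i])]) for i in range(6)]
    print("tri",np.mean([x[0] for x in X],0).round(1),"h",[float(x[0][2].round(1)) for x in X])
    corners(a,s1,o1,p1,36.5); corners(b,s2,o2,p2,36.5)
    for n in (n1,n2):
        p,s=pickle.load(open(f"pics/{n}.pkl","rb")); q=s["ee_rot"]; r=R.from_quat([q[1],q[2],q[3],q[0]])
        c,d=rays([lidpx],p); ct=r.inv().apply(c-s["eef_pos"]); dt=r.inv().apply(d)[0]
        print("lid in tool",(ct+dt*((zt-ct[2])/dt[2])).round(1))
E
python3 - <<'E'
from seat import *
seat("w15",[(210,66),(323,157),(302,300),(173,342),(66,252),(82,117)],400/98,(213,90),"w16",[(218,138), (317,218), (293,347), (175,392), (78,310), (97,185)],400/130,(250,60),(316.3,264),-7.1)
E
```

```text
tri [426.8  14.4  37. ] h [37.7, 34.8, 35.1, 39.5, 37.6, 37.2]
centre [426.8  14.3] r [27.4 27.8 28.2 27.6 27.2 27.3] flat normal 19.9
centre [426.9  14.3] r [27.1 27.7 27.4 28.  27.4 27.1] flat normal 20.6
lid in tool [ 2.1 -0.7 -7.1]
lid in tool [ 2.1 -0.7 -7.1]
```

```bash
python3 - <<'E'
from h import *
plan((428.7,14.7,48),80.2,8)
E
```

```text
rows 8 dist 82.8 rot [-0.   0.   9.8]
[np.float64(0.53), np.float64(-0.03), np.float64(0.89), np.float64(-0.0), np.float64(0.0), np.float64(1.2)]
[np.float64(0.53), np.float64(-0.04), np.float64(0.89), np.float64(-0.0), np.float64(0.0), np.float64(1.2)]
[np.float64(0.52), np.float64(-0.05), np.float64(0.89), np.float64(-0.0), np.float64(0.0), np.float64(1.2)]
[np.float64(0.52), np.float64(-0.06), np.float64(0.89), np.float64(-0.0), np.float64(0.0), np.float64(1.2)]
[np.float64(0.52), np.float64(-0.07), np.float64(0.89), np.float64(-0.0), np.float64(0.0), np.float64(1.2)]
[np.float64(0.52), np.float64(-0.08), np.float64(0.89), np.float64(-0.0), np.float64(0.0), np.float64(1.2)]
[np.float64(0.52), np.float64(-0.09), np.float64(0.89), np.float64(-0.0), np.float64(0.0), np.float64(1.2)]
[np.float64(0.52), np.float64(-0.11), np.float64(0.89), np.float64(-0.0), np.float64(0.0), np.float64(1.2)]
```

Call:
move_arm:
  deltas:
    - [0.5,0,0.6,0,0,1.4]
    - [0.6,-0.05,0.9,0,0,1.4]
    - [0.6,-0.05,1.0,0,0,1.4]
    - [0.6,-0.05,1.0,0,0,1.4]
    - [0.6,-0.1,1.0,0,0,1.4]
    - [0.6,-0.1,1.0,0,0,1.4]
    - [0.5,-0.1,0.9,0,0,1.4]
    - [0.18,-0.08,0.7,0,0,0]
    - [0,0,0,0,0,0]
    - [0,0,0,0,0,0]

```text
time_s: 29.05
eef_pos: [428.6, 14.6, 48.1]
ee_rot: [0.0, 0.085, 0.996, -0.0]
force: [-0.2, -0.0, 0.3]
grip_width: 0.673
```

```bash
python3 - <<'E'
from h import *
im,p=snap("w17")
plan((428.7,14.7,48),80.2,1)
E
```

```text
29.05 [428.6  14.6  48.1] [-0.2 -0.   0.3]
rows 1 dist 0.3 rot [-0.  0.  0.]
[np.float64(0.01), np.float64(0.01), np.float64(0.03), np.float64(-0.0), np.float64(0.0), np.float64(0.0)]
```

View pics/w17.png

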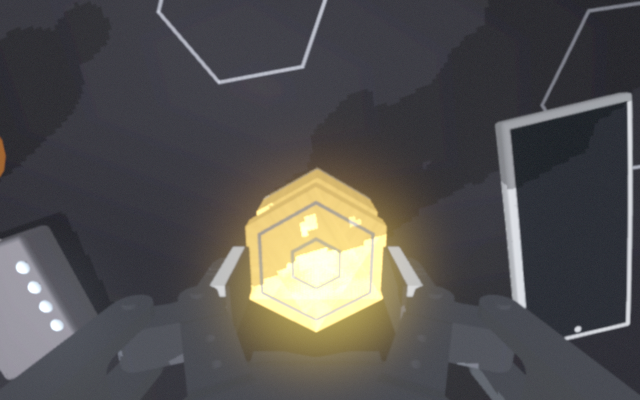

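Call:
move_arm:
  deltas:
    - [0,0,0.2,0,0,0]
    - [0,0,0.2,0,0,0]
    - [0,0,0.2,0,0,0]
    - [0,0,0.2,0,0,0]
    - [0,0,0.2,0,0,0]
    - [0,0,0.2,0,0,0]
    - [0,0,0.1,0,0,0]
    - [0,0,0.1,0,0,0]
    - [0,0,0.05,0,0,0]
    - [0,0,0,0,0,0]

```text
time_s: 30.1
eef_pos: [428.4, 14.7, 33.5]
ee_rot: [-0.0, 0.085, 0.996, -0.0]
force: [-0.1, -0.2, 0.2]
grip_width: 0.677
```

Call:
move_arm:
  deltas:
    - [0,0,0.05,0,0,0]
    - [0,0,0.05,0,0,0]
    - [0,0,0.05,0,0,0]
    - [0,0,0.05,0,0,0]
    - [0,0,0,0,0,0]
    - [0,0,0,0,0,0]
    - [0,0,0,0,0,0]
    - [0,0,0,0,0,0]
    - [0,0,0,0,0,0]
    - [0,0,0,0,0,0]

```text
time_s: 31.1
eef_pos: [428.6, 14.6, 32.7]
ee_rot: [0.0, 0.085, 0.996, -0.0]
force: [-7.3, 0.6, 20.8]
grip_width: 0.675
```

Call:
move_arm:
  deltas:
    - [0,0,0,0,0,0]
    - [0,0,0,0,0,0]
    - [0,0,0,0,0,0]
    - [0,0,0,0,0,0]
    - [0,0,-0.4,0,0,0]
    - [0,0,-0.8,0,0,0]
    - [0,0,-1,0,0,0]
    - [0,0,-1,0,0,0]
    - [0,0,-1,0,0,0]
    - [0,0,-0.5,0,0,0]
  grip: 8

```text
time_s: 32.1
eef_pos: [428.8, 14.6, 79.8]
ee_rot: [0.001, 0.085, 0.996, -0.0]
force: [-0.1, -0.3, -0.3]
grip_width: 0.936
```

```bash
python3 - <<'E'
from h import *
im,p=snap("w18")
x,r=pose()
plan((483,338,110),89,9,start=(x+[0,0,30],r))
E
```

```text
32.1 [428.8  14.6  79.8] [-0.1 -0.3 -0.3]
rows 9 dist 327.9 rot [-0.   0.1 -8.8]
[np.float64(0.02), np.float64(3.64), np.float64(-0.0), np.float64(-0.0), np.float64(0.0), np.float64(-1.0)]
[np.float64(-0.04), np.float64(3.64), np.float64(-0.0), np.float64(-0.0), np.float64(0.0), np.float64(-1.0)]
[np.float64(-0.11), np.float64(3.64), np.float64(-0.0), np.float64(-0.0), np.float64(0.0), np.float64(-1.0)]
[np.float64(-0.17), np.float64(3.64), np.float64(0.0), np.float64(-0.0), np.float64(0.0), np.float64(-1.0)]
[np.float64(-0.23), np.float64(3.64), np.float64(0.0), np.float64(-0.0), np.float64(0.0), np.float64(-1.0)]
[np.float64(-0.29), np.float64(3.63), np.float64(0.0), np.float64(-0.0), np.float64(0.0), np.float64(-1.0)]
[np.float64(-0.35), np.float64(3.63), np.float64(0.0), np.float64(-0.0), np.float64(0.0), np.float64(-1.0)]
[np.float64(-0.41), np.float64(3.62), np.float64(0.0), np.float64(-0.0), np.float64(0.0), np.float64(-1.0)]
[np.float64(-0.48), np.float64(3.61), np.float64(0.0), np.float64(-0.0), np.float64(0.0), np.float64(-1.0)]
```

View pics/w18.png

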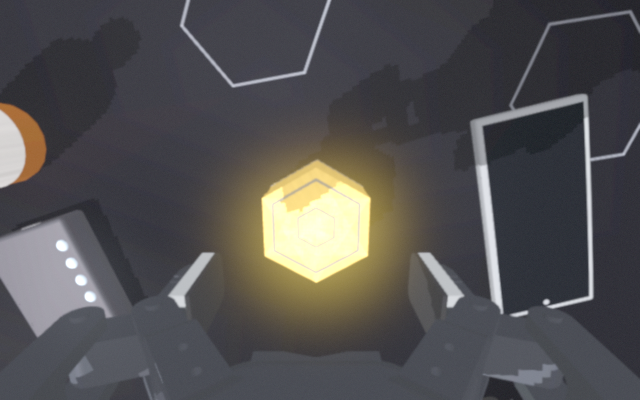

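Call:
move_arm:
  deltas:
    - [0,3.0,-0.5,0,0,-1]
    - [0,4.0,0,0,0,-1]
    - [-0.1,4.3,0,0,0,-1]
    - [-0.2,4.3,0,0,0,-1]
    - [-0.2,4.3,0,0,0,-1]
    - [-0.3,4.3,0,0,0,-1]
    - [-0.4,4.3,0,0,0,-1]
    - [-0.5,3.0,0,0,0,-1]
    - [-0.4,1.2,1,0,0,-0.8]
    - [0,0,1,0,0,0]
  grip: 7.6

```text
time_s: 33.15
eef_pos: [483.9, 339.3, 62.7]
ee_rot: [0.0, 0.008, 1.0, 0.0]
force: [-0.5, 0.4, 0.1]
grip_width: 0.886
```

```bash
python3 - <<'E'
from h import *
im,p=snap("w19"); x,r=pose(); print(r.as_matrix()[:,1].round(3))
E
```

```text
33.15 [483.9 339.3  62.7] [-0.5  0.4  0.1]
[ 0.016  1.    -0.002]
```

View pics/w19.png

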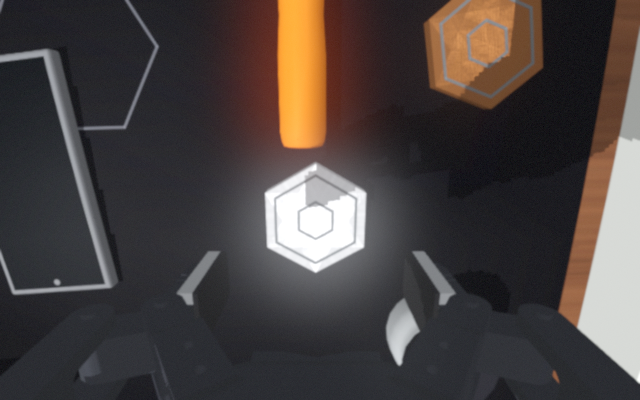

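```bash
python3 - <<'E'
from h import *
im,p=load("w19"); q=plane((316,220.5),p,10)[0]; print(q)
plan((q[0],q[1],1),89,1)
E
```

```text
[481.66399722 338.57541137  10.        ]
rows 2 dist 59.8 rot [-0.1 -0.2  0.1]
[np.float64(0.05), np.float64(0.04), np.float64(2.99), np.float64(-0.0), np.float64(-0.1), np.float64(0.0)]
[np.float64(0.05), np.float64(0.04), np.float64(2.99), np.float64(-0.0), np.float64(-0.1), np.float64(0.0)]
```

Call:
move_arm:
  deltas:
    - [0.15,0,0.6,0,0,0]
    - [0.15,0,0.9,0,0,0]
    - [0,0,0.9,0,0,0]
    - [0,0,0.9,0,0,0]
    - [0,0,0.9,0,0,0]
    - [0,0,0.9,0,0,0]
    - [0,0,0.6,0,0,0]
    - [0,0,0.3,0,0,0]
    - [0,0,0,0,0,0]
    - [0,0,0,0,0,0]

```text
time_s: 34.2
eef_pos: [481.2, 338.2, 3.7]
ee_rot: [0.0, 0.009, 1.0, 0.0]
force: [0.4, 0.0, -0.9]
grip_width: 0.89
```

Call:
move_arm:
  deltas:
    - [0,0,0,0,0,0]
    - [0,0,0,0,0,0]
    - [0,0,0,0,0,0]
    - [0,0,0,0,0,0]
    - [0,0,0,0,0,0]
    - [0,0,0,0,0,0]
    - [0,0,0,0,0,0]
    - [0,0,0,0,0,0]
    - [0,0,0,0,0,0]
    - [0,0,0,0,0,0]
  grip: 5
  newtons: 40

```text
time_s: 35.2
eef_pos: [481.2, 338.3, 4.6]
ee_rot: [0.0, 0.008, 1.0, 0.0]
force: [-2.1, -1.5, 7.0]
grip_width: 0.667
```

```bash
python3 - <<'E'
from h import *
x,r=pose(); print(x)
plan((500,-250,180),90,16,start=(x+[0,0,170],r))
E
```

```text
[481.24283145 338.26468814   4.60998647]
rows 16 dist 588.6 rot [ 0.   0.1 -1. ]
[np.float64(-0.18), np.float64(-3.67), np.float64(-0.03), np.float64(0.0), np.float64(0.0), np.float64(-0.1)]
[np.float64(-0.18), np.float64(-3.67), np.float64(-0.03), np.float64(0.0), np.float64(0.0), np.float64(-0.1)]
[np.float64(-0.17), np.float64(-3.67), np.float64(-0.03), np.float64(0.0), np.float64(0.0), np.float64(-0.1)]
[np.float64(-0.17), np.float64(-3.67), np.float64(-0.03), np.float64(0.0), np.float64(0.0), np.float64(-0.1)]
[np.float64(-0.16), np.float64(-3.67), np.float64(-0.03), np.float64(0.0), np.float64(0.0), np.float64(-0.1)]
[np.float64(-0.16), np.float64(-3.68), np.float64(-0.03), np.float64(0.0), np.float64(0.0), np.float64(-0.1)]
[np.float64(-0.16), np.float64(-3.68), np.float64(-0.03), np.float64(0.0), np.float64(0.0), np.float64(-0.1)]
[np.float64(-0.15), np.float64(-3.68), np.float64(-0.03), np.float64(0.0), np.float64(0.0), np.float64(-0.1)]
[np.float64(-0.15), np.float64(-3.68), np.float64(-0.03), np.float64(0.0), np.float64(0.0), np.float64(-0.1)]
[np.float64(-0.14), np.float64(-3.68), np.float64(-0.03), np.float64(0.0), np.float64(0.0), np.float64(-0.1)]
[np.float64(-0.14), np.float64(-3.68), np.float64(-0.03), np.float64(0.0), np.float64(0.0), np.float64(-0.1)]
[np.float64(-0.14), np.float64(-3.68), np.float64(-0.03), np.float64(0.0), np.float64(0.0), np.float64(-0.1)]
[np.float64(-0.13), np.float64(-3.68), np.float64(-0.03), np.float64(0.0), np.float64(0.0), np.float64(-0.1)]
[np.float64(-0.13), np.float64(-3.68), np.float64(-0.03), np.float64(0.0), np.float64(0.0), np.float64(-0.1)]
[np.float64(-0.12), np.float64(-3.68), np.float64(-0.03), np.float64(0.0), np.float64(0.0), np.float64(-0.1)]
[np.float64(-0.12), np.float64(-3.68), np.float64(-0.03), np.float64(0.0), np.float64(0.0), np.float64(-0.1)]
```

Call:
move_arm:
  deltas:
    - [0,0,-1.5,0,0,0]
    - [0,0,-4,0,0,0]
    - [0,0,-4.5,0,0,0]
    - [-0.2,-3.2,-3.5,0,0,0]
    - [-0.2,-3.7,-3,0,0,0]
    - [-0.2,-3.7,0,0,0,0]
    - [-0.2,-3.7,0,0,0,0]
    - [-0.2,-3.7,0,0,0,0]
    - [-0.2,-3.7,0,0,0,0]
    - [-0.2,-3.7,0,0,0,0]

```text
time_s: 36.2
eef_pos: [490.5, 82.5, 169.6]
ee_rot: [0.001, 0.008, 1.0, -0.0]
force: [0.1, 0.0, -0.4]
grip_width: 0.656
```

Call:
move_arm:
  deltas:
    - [-0.2,-3.7,0,0,0,-0.1]
    - [-0.2,-3.7,0,0,0,-0.1]
    - [-0.2,-3.7,0,0,0,-0.1]
    - [-0.2,-3.7,0,0,0,-0.1]
    - [-0.1,-3.7,0,0,0,-0.1]
    - [-0.1,-3.7,0,0,0,-0.1]
    - [-0.1,-3.7,0,0,0,-0.1]
    - [-0.1,-3.7,0,0,0,-0.1]
    - [0,-3.0,0,0,0,-0.1]
    - [0,-1.0,0,0,0,0]

```text
time_s: 37.2
eef_pos: [499.0, -254.6, 169.3]
ee_rot: [0.0, 0.002, 1.0, -0.001]
force: [0.9, 0.6, 0.0]
grip_width: 0.655
```

```bash
python3 - <<'E'
from h import *
im,p=snap("w20"); print(ctrl.sense()["grip_width"])
E
```

```text
37.2 [ 499.  -254.6  169.3] [0.9 0.6 0. ]
0.6592963420650872
```

View pics/w20.png

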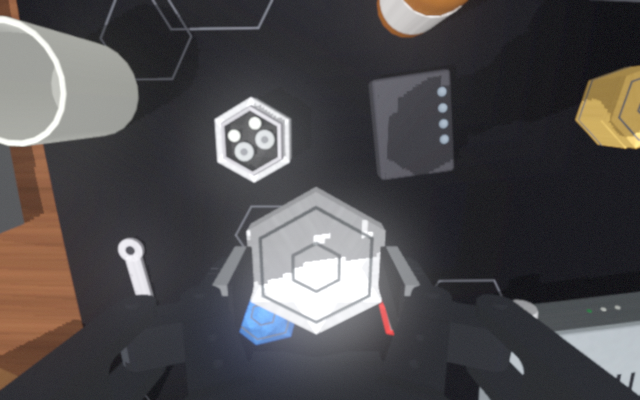

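Call:
move_arm:
  deltas:
    - [0,-0.7,0.5,0,0,0]
    - [0,-0.8,0.8,0,0,0]
    - [0,-0.8,0.8,0,0,0]
    - [0,-0.8,0.8,0,0,0]
    - [0,-0.8,0.8,0,0,0]
    - [0,-0.6,0.8,0,0,0]
    - [0,0,0.5,0,0,0]
    - [0,0,0,0,0,0]
    - [0,0,0,0,0,0]
    - [0,0,0,0,0,0]

```text
time_s: 38.25
eef_pos: [499.5, -297.1, 118.9]
ee_rot: [0.0, 0.0, 1.0, -0.0]
force: [-0.8, 0.2, -0.1]
grip_width: 0.659
```

```bash
python3 - <<'E'
from h import *
im,p=snap("w21"); print(ctrl.sense()["grip_width"])
a,_=load("w20")
A=cv2.resize(a[90:190,203:303],(400,400),interpolation=cv2.INTER_CUBIC)
B=cv2.resize(im[60:190,250:380],(400,400),interpolation=cv2.INTER_CUBIC)
cv2.imwrite("pics/c15.png",np.hstack([A,B])); 
E
```

```text
38.25 [ 499.5 -297.1  118.9] [-0.8  0.2 -0.1]
0.659600102548825
```

View pics/w21.png

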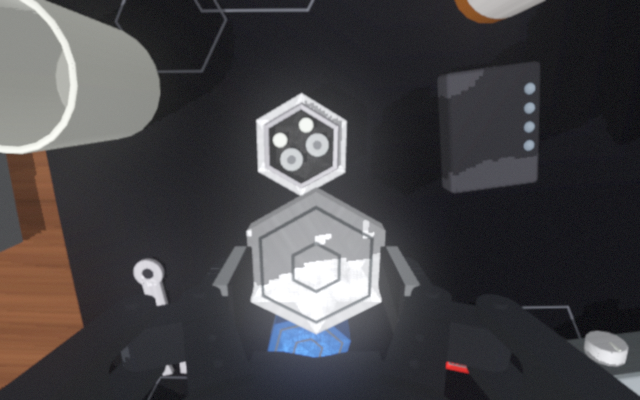

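View pics/c15.png

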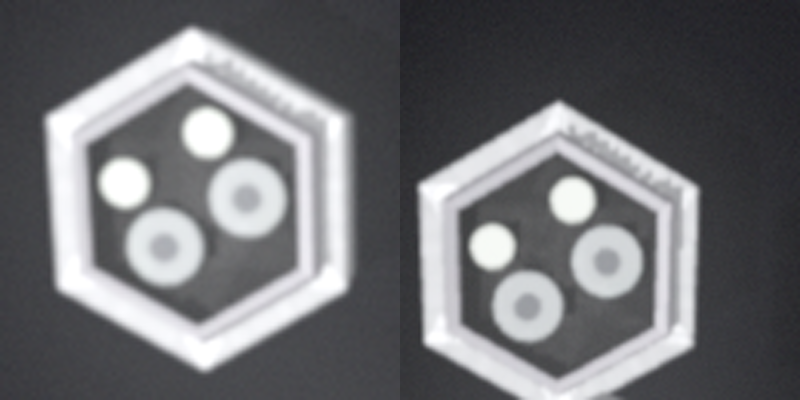

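```bash
python3 - <<'E'
from seat import *
a=[(187,68),(316,137),(314,277),(203,337),(82,270),(75,133)]
b=[(157,135),(270,205),(268,335),(160,392),(48,338),(43,203)]
for zt in (-5.4,-8): seat("w20",a,4,(203,90),"w21",b,400/130,(250,60),(316,267.5),zt)
im,p=load("w21"); cv2.imwrite("pics/c16.png",cv2.resize(im[180:345,215:420],None,fx=3.6,fy=3.6,interpolation=cv2.INTER_CUBIC)); 
hs=cv2.cvtColor(im,cv2.COLOR_BGR2HSV)
E
```

```text
tri [ 456.1 -308.    33.5] h [37.1, 28.9, 36.4, 34.6, 37.1, 27.1]
centre [ 455.7 -307.3] r [26.8 28.  27.6 26.9 27.3 27.5] flat normal 28.9
centre [ 456.2 -307.9] r [28.  27.6 27.8 26.9 28.3 27.9] flat normal 30.0
lid in tool [-0.4 -0.9 -5.4]
lid in tool [-0.5 -0.9 -5.4]
tri [ 456.1 -308.    33.5] h [37.1, 28.9, 36.4, 34.6, 37.1, 27.1]
centre [ 455.7 -307.3] r [26.8 28.  27.6 26.9 27.3 27.5] flat normal 28.9
centre [ 456.2 -307.9] r [28.  27.6 27.8 26.9 28.3 27.9] flat normal 30.0
lid in tool [ 0.9 -0.9 -8. ]
lid in tool [ 0.8 -0.9 -8. ]
```

View pics/c16.png

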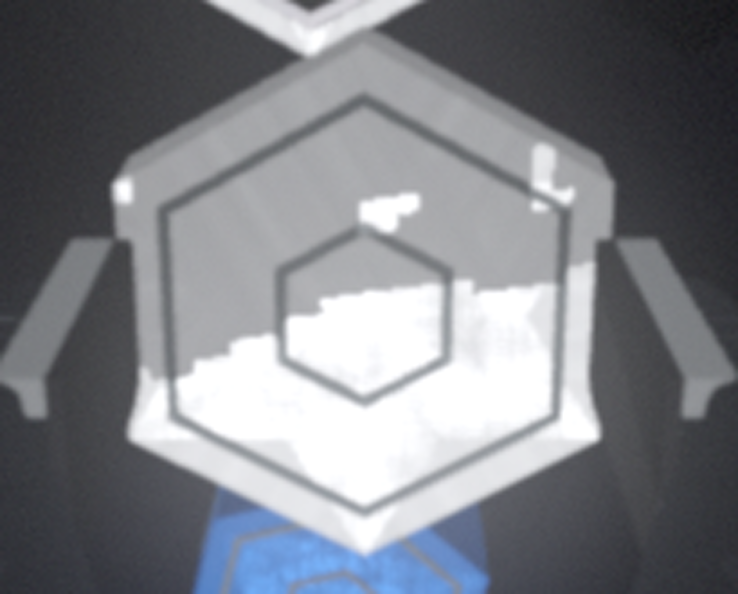

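Call:
move_arm:
  deltas:
    - [0.5,-0.1,0.6,0,0,0.1]
    - [0.6,-0.1,0.9,0,0,0.1]
    - [0.6,-0.15,1.0,0,0,0.1]
    - [0.6,-0.15,1.0,0,0,0.1]
    - [0.6,-0.15,1.0,0,0,0.1]
    - [0.6,-0.15,1.0,0,0,0.1]
    - [0.6,-0.15,0.9,0,0,0]
    - [0.25,0,0.6,0,0,0]
    - [0,0,0,0,0,0]
    - [0,0,0,0,0,0]

```text
time_s: 39.3
eef_pos: [455.9, -306.5, 48.7]
ee_rot: [0.0, 0.006, 1.0, -0.0]
force: [0.4, -0.4, -0.2]
grip_width: 0.659
```

```bash
python3 - <<'E'
from h import *
im,p=snap("w22")
plan((456.1,-306.7,48),89.4,1)
E
```

```text
39.3 [ 455.9 -306.5   48.7] [ 0.4 -0.4 -0.2]
rows 1 dist 0.9 rot [-0.   0.  -0.1]
[np.float64(-0.0), np.float64(-0.01), np.float64(0.09), np.float64(-0.0), np.float64(0.0), np.float64(-0.1)]
```

View pics/w22.png

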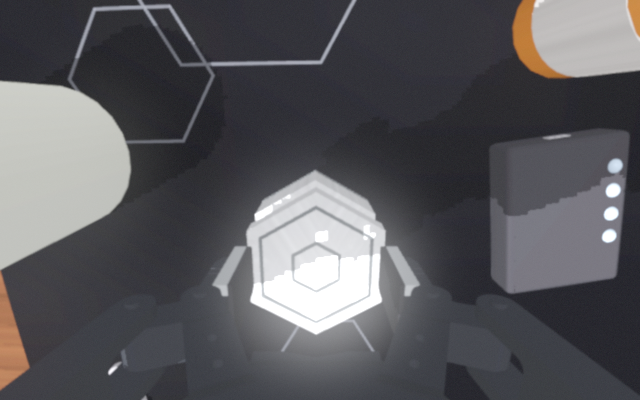

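Call:
move_arm:
  deltas:
    - [0,0,0.2,0,0,0]
    - [0,0,0.2,0,0,0]
    - [0,0,0.2,0,0,0]
    - [0,0,0.2,0,0,0]
    - [0,0,0.2,0,0,0]
    - [0,0,0.1,0,0,0]
    - [0,0,0.1,0,0,0]
    - [0,0,0.1,0,0,0]
    - [0,0,0,0,0,0]
    - [0,0,0,0,0,0]

```text
time_s: 40.35
eef_pos: [455.7, -306.4, 35.5]
ee_rot: [0.0, 0.006, 1.0, -0.0]
force: [-0.5, 0.2, 0.0]
grip_width: 0.656
```

Call:
move_arm:
  deltas:
    - [0,0,0.05,0,0,0]
    - [0,0,0.05,0,0,0]
    - [0,0,0.05,0,0,0]
    - [0,0,0,0,0,0]
    - [0,0,0,0,0,0]
    - [0,0,0,0,0,0]
    - [0,0,0,0,0,0]
    - [0,0,0,0,0,0]
    - [0,0,0,0,0,0]
    - [0,0,0,0,0,0]

```text
time_s: 41.35
eef_pos: [455.8, -306.5, 34.7]
ee_rot: [0.0, 0.006, 1.0, -0.0]
force: [-2.9, 2.3, 8.6]
grip_width: 0.662
```

Call:
move_arm:
  deltas:
    - [0,0,0,0,0,0]
    - [0,0,0,0,0,0]
    - [0,0,0,0,0,0]
    - [0,0,0,0,0,0]
    - [0,0,-0.4,0,0,0]
    - [0,0,-0.8,0,0,0]
    - [0,0,-1,0,0,0]
    - [0,0,-1,0,0,0]
    - [0,0,-1,0,0,0]
    - [0,0,-0.5,0,0,0]
  grip: 8

```text
time_s: 42.35
eef_pos: [456.0, -306.7, 82.5]
ee_rot: [0.001, 0.006, 1.0, -0.001]
force: [-0.2, -0.2, -0.5]
grip_width: 0.94
```

```bash
python3 - <<'E'
from h import *
im,p=snap("w23")
def crop(n): i,_=load(n); return cv2.resize(i[150:300,245:390],(260,269))
cv2.imwrite("pics/c17.png",np.hstack([crop("w13"),crop("w18"),crop("w23")]))
E
```

```text
42.35 [ 456.  -306.7   82.5] [-0.2 -0.2 -0.5]
```

View pics/c17.png

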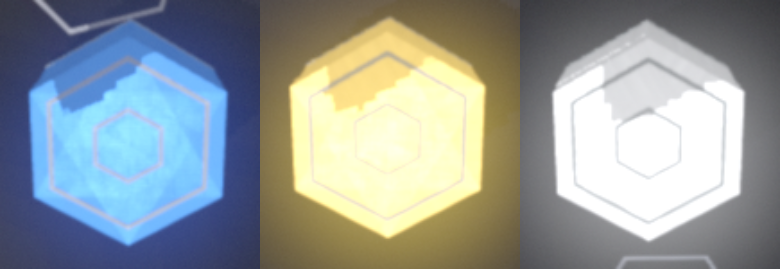

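Call:
move_arm:
  deltas:
    - [0,0,0,0,0,0]
    - [0,0,0,0,0,0]
    - [0,0,0,0,0,0]
    - [0,0,0.3,0,0,0]
    - [0,0,0.5,0,0,0]
    - [0,0,0.7,0,0,0]
    - [0,0,0.7,0,0,0]
    - [0,0,0.7,0,0,0]
    - [0,0,0.6,0,0,0]
    - [0,0,0.3,0,0,0]
  grip: 0

```text
time_s: 43.4
eef_pos: [455.5, -306.2, 42.2]
ee_rot: [-0.0, 0.006, 1.0, 0.0]
force: [0.3, -0.6, -0.3]
grip_width: 0.001
```

Call:
move_arm:
  deltas:
    - [0,0,0.1,0,0,0]
    - [0,0,0.1,0,0,0]
    - [0,0,0.1,0,0,0]
    - [0,0,0.1,0,0,0]
    - [0,0,0.05,0,0,0]
    - [0,0,0.05,0,0,0]
    - [0,0,0,0,0,0]
    - [0,0,0,0,0,0]
    - [0,0,0,0,0,0]
    - [0,0,0,0,0,0]

```text
time_s: 44.4
eef_pos: [455.9, -306.6, 40.0]
ee_rot: [0.0, 0.006, 1.0, -0.0]
force: [-6.4, 5.1, 18.8]
grip_width: 0.001
```

Call:
move_arm:
  deltas:
    - [0,0,-0.6,0,0,0]
    - [0,0,-1.2,0,0,0]
    - [0,0,-1.8,0,0,0]
    - [-2.0,0,0,0,0,0]
    - [-3.3,0,0,0,0,0]
    - [-3.5,0,0,0,0,0]
    - [-3.5,0,0,0,0,0]
    - [-2.4,0.2,0,0,0,0]
    - [-1.0,0,1.0,0,0,0]
    - [0,0,1.5,0,0,0]

```text
time_s: 45.4
eef_pos: [614.1, -306.2, 49.5]
ee_rot: [0.001, 0.005, 1.0, -0.001]
force: [-0.7, 0.2, -0.1]
grip_width: 0.001
```

Call:
move_arm:
  deltas:
    - [0,0,0.3,0,0,0]
    - [0,0,0.3,0,0,0]
    - [0,0,0.1,0,0,0]
    - [0,0,0.1,0,0,0]
    - [0,0,0.05,0,0,0]
    - [0,0,0.05,0,0,0]
    - [0,0,0,0,0,0]
    - [0,0,0,0,0,0]
    - [0,0,0,0,0,0]
    - [0,0,0,0,0,0]

```text
time_s: 46.4
eef_pos: [612.7, -306.3, 40.2]
ee_rot: [0.0, 0.006, 1.0, -0.0]
force: [-1.1, -0.4, 2.0]
grip_width: 0.001
```

Call:
move_arm:
  deltas:
    - [0,0,0.1,0,0,0]
    - [0,0,0.05,0,0,0]
    - [0,0,0,0,0,0]
    - [0,0,0,0,0,0]
    - [0,0,0,0,0,0]
    - [0,0,0,0,0,0]
    - [0,0,0,0,0,0]
    - [0,0,0,0,0,0]
    - [0,0,0,0,0,0]
    - [0,0,0,0,0,0]

```text
time_s: 47.4
eef_pos: [612.8, -306.3, 40.1]
ee_rot: [0.0, 0.006, 1.0, -0.0]
force: [-4.7, 2.1, 10.3]
grip_width: 0.004
```

Call:
move_arm:
  deltas:
    - [0,0,-0.6,0,0,0]
    - [0,0,-1.5,0,0,0]
    - [0,0,-3,0,0,0]
    - [0,0,-4,0,0,0]
    - [0,1,-4,0,0,0]
    - [0,3,-3,0,0,0]
    - [0,4,0,0,0,0]
    - [0,4,0,0,0,0]
    - [0,4,0,0,0,0]
    - [0,2,0,0,0,0]

```text
time_s: 48.4
eef_pos: [614.9, -123.3, 200.7]
ee_rot: [0.001, 0.005, 1.0, 0.0]
force: [-0.3, -0.5, 0.2]
grip_width: -0.002
```

```bash
python3 - <<'E'
from h import *
print(ctrl.sense()["force"].round(1))
a,p=cap("top","top9.png"); b,_=cap("scene","s9.png")
o=cv2.imread("pics/top0.png")
cv2.imwrite("pics/c18.png",np.vstack([cv2.resize(o[90:300,130:530],(560,294)),cv2.resize(a[90:300,130:530],(560,294))]))
cv2.imwrite("pics/c19.png",cv2.resize(b[140:280,140:500],(800,311),interpolation=cv2.INTER_CUBIC))
E
```

```text
[-0.3 -0.5  0.2]
```

View pics/c18.png

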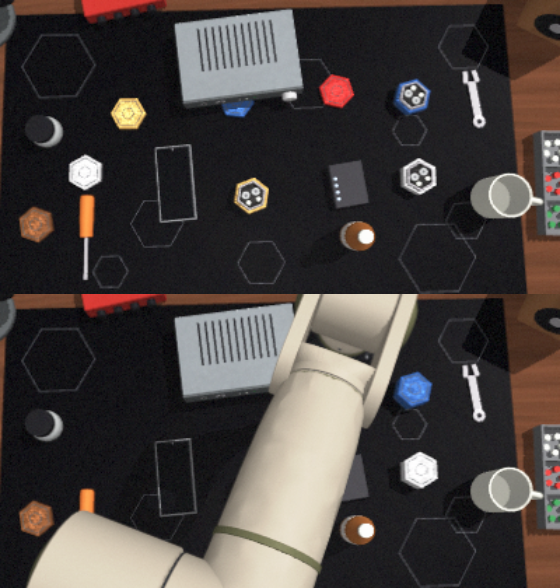

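View pics/c19.png

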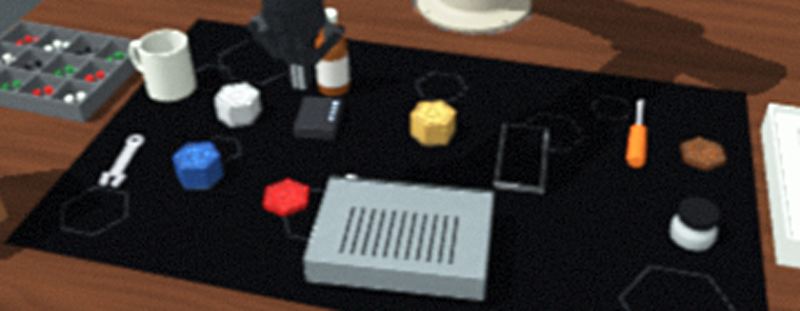

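```bash
python3 - <<'E'
from h import *
print(order.finish_job(), ctrl.sense()["time_s"])
E
```

```text
the job is handed in; nothing more can be done
the job is handed in; nothing more can be done
```

All three lids are on the tins of their own colour, and I handed the job in with about 48 s on the clock, against the 72 s limit. I drew the blue lid out from under the amplifier first. Then I put on the blue, gold and silver lids in turn.

**Seating:** With each lid pushed down on its tin, the height reading put its lower edge at 29.8 to 30.1 mm; the shoulder is at 30 mm. I then pressed on the tops of the silver and blue lids, and they read 40.0 and 40.1 mm against the expected 40. I did not press the gold lid separately; it had already taken about 21 N while being set down.

**Final pictures:** The scene picture shows all three closed tins flush. In both pictures the bystanders, including the red and brown look-alikes, appear where they were. The arm hid part of the bench from the top camera, including the gold tin, so I could check those only in the scene picture.

**What went wrong or disagreed:**
- My first drag of the blue lid, pressed with about 9 N, slipped off and barely moved it. The second try, with about 23 N, drew it out.
- The grip on the silver lid closed by a fraction of a millimetre on the way over. I checked that the lid was still level before setting it down.
- The two views of the silver tin's rim gave a height of 33.5 mm, where 36.5 was expected. The contact heights settled that.

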